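Change the bars in the inspection fixture with the isolator off

ROBOT

A 7-joint arm with a two-finger parallel gripper is mounted at the origin on the work surface. World frame = base frame: x ahead of the robot, y to its left, z up, the work surface at z = 0. Lengths are in mm, angles in rad, forces in N, time in s.
With the tool pointing down it reaches from about 400 to 875 mm from the base axis. Payload 4.4 kg.
Tool frame: the origin (TCP) lies on the centre line of the jaws, within the pads' length; the fingertips stand 14 mm ahead of it and the grasp point (between the pads) lies 5 mm behind it (tips_ahead is the distance from the TCP to the fingertips, in mm); z points along the fingers, y is the line along which they close (so a half turn about z gives the same grasp; the last joint's range is limited). The gripper opens to 85 mm and grips with 20 to 120 N. Pads are 22 mm wide; open, the fingers measure 114 mm over their backs; the gripper's body (76 mm by 85 mm) begins 54 mm behind the grasp point. The pads swing forward as they close: fully open they stand 13 mm farther back than shut.
Start: joints at [-1.233, 0.628, 0.038, 1.517, -0.027, 0.996, -0.02], TCP at [255.374, 597.747, 245.313] pointing down, gripper open.
Joint ranges: [-3.06, 3.06], [-0.37, 2.12], [-1.25, 1.32], [0.18, 2.47], [-1.1, 4.24], [0.23, 1.98], [-2.94, 2.94]. Speed limits (rad/s): [2.57, 2.57, 3.14, 3.14, 3.14, 3.14, 3.14].

INTERFACE

Orientations are given as [roll, pitch, yaw] about the fixed x, y, z axes, in that order (R = Rz(yaw) Ry(pitch) Rx(roll)).
In Python, from cell import * gives the robot as it stands.
- The arm moves only by the tool move_arm, never from a script. Its argument "rows" is text: rows parted by semicolons, each of 7 numbers parted by spaces: the shift along the tool's x, y, z scaled (see below), then the turn, a rotation vector about the tool's x, y, z scaled (see below), then the closure, from -1 (fully open) to 1 (shut). A call has 1 to 12 rows; each row is the pose to reach, as a shift and turn from the pose commanded when the call began, along the tool's axes at that moment; what a row does not reach only later rows make up. The controller multiplies each number of a shift by 0.3 m and each number of a turn by pi/2 rad. A row lasts 1/12 s, in which the tool goes at most 41.7 mm and 7.16 degrees, less where a joint would pass 70% of its speed; a pose out of reach is approached as far as the arm can. A call with a number of a shift or a turn outside -1 to 1 is refused whole. A call with a gripper value outside its range is refused whole. The fingers move at their own pace and stop on an object; the grip force is fixed at half the most. Time passes only in rows, so rows that repeat a pose let the fingers close. It gives the time, the measured TCP pose, the force, the opening and the grip force at its end, in the units of the state.
- read_state(): the state, without advancing time (a new reading comes with each control period).
- get_image(name): name is "side" or "top" or "wrist"; returns a dict with "img" (400x640x3 uint8, red, green, blue), "vfov" (degrees; the focal length in pixels is half the picture's height over the tangent of half this angle, whatever the lens; pixels are square), "cx", "cy" (the principal point, pixels), "k1" (the pictures are not rectified: a ray, as slopes to the right and down, at radius r is drawn at 1 + k1 r^2 times it, then the intrinsics apply), "extrinsics" (4x4, takes a point from camera to world coordinates); the wrist camera has in their place "T_tool_cam" (4x4, takes a point from camera to tool coordinates, whose origin is the TCP and whose axes are the flange's). Camera axes: x right, y up, looking along -z (the intrinsics and any distortion apply to the point x, -y, -z); pixel columns grow to the right and rows downward; lengths in mm; the calibration is good to about 2 mm. A picture is of the moment at which its call begins: read the wrist's pose just before it. There is no depth.
- finish_job(): hands the job in; it is judged then, once.
The state is a dict: "clock": time; "qpos": joint angles; "qd": joint speeds; "tau": joint torques, N m; "eef_pos": TCP position; "tool_rot": TCP orientation; "force": force on the tool from outside, world axes, zero at the start; "torque": the same for the moment, N m; "width": finger opening in mm; "gripper_force": force on a finger pad.
Only numpy, scipy, OpenCV 4.12 (cv2) and the standard library are available. Lean on these libraries where they do the work, as an engineer would, in place of code of your own. Each camera call takes 0.05 s, during which the arm holds its last target. There are 200 camera calls.

TASK

Change the work in the blue inspection fixture: first throw its isolator lever fully over to off and leave it off for as long as bars are being moved. Take every black bar out of the fixture and stand it upright in the yellow tray, and stand every silver bar upright in a fixture slot of its own, fully home (either end up). Then throw the lever fully back to on, and leave the steel weight where it is.

Things in the scene. Friction and masses are not known exactly. Their poses are not given: they have to be found in the camera images.
- silver1: One of up to four loose silver aluminium bars, square section 26 x 26 mm, 96 mm long, 200 g, with dark bores in its sides; both ends are alike. It starts lying on the bench. Origin at its centre, x along its length. Some may be absent.
- silver2: One of up to four loose silver aluminium bars, square section 26 x 26 mm, 96 mm long, 200 g, with dark bores in its sides; both ends are alike. It starts lying on the bench. Origin at its centre, x along its length. Some may be absent.
- silver3: One of up to four loose silver aluminium bars, square section 26 x 26 mm, 96 mm long, 200 g, with dark bores in its sides; both ends are alike. It starts lying on the bench. Origin at its centre, x along its length. Some may be absent.
- silver4: One of up to four loose silver aluminium bars, square section 26 x 26 mm, 96 mm long, 200 g, with dark bores in its sides; both ends are alike. It starts lying on the bench. Origin at its centre, x along its length. Some may be absent.
- black1: One of up to four loose black bars (inspected already), square section 26 x 26 mm, 96 mm long, 200 g, with brass bores in its sides. It starts standing in a slot of the fixture. Origin at its centre, z along its length (up at the start). Some may be absent.
- black2: One of up to four loose black bars (inspected already), square section 26 x 26 mm, 96 mm long, 200 g, with brass bores in its sides. It starts standing in a slot of the fixture. Origin at its centre, z along its length (up at the start). Some may be absent.
- black3: One of up to four loose black bars (inspected already), square section 26 x 26 mm, 96 mm long, 200 g, with brass bores in its sides. It starts standing in a slot of the fixture. Origin at its centre, z along its length (up at the start). Some may be absent.
- black4: One of up to four loose black bars (inspected already), square section 26 x 26 mm, 96 mm long, 200 g, with brass bores in its sides. It starts standing in a slot of the fixture. Origin at its centre, z along its length (up at the start). Some may be absent.
- fixture: Fixed blue plastic block, 290 (x) x 70 (y) x 50 mm high, with four square slots in a row along its x, 76 mm apart. Origin under its centre, z up.
- slot1 (a point): Centre of the mouth of slot 1, level with the fixture's top (50 mm above the bench), axes parallel to the fixture's. The slot is a square well, 32 x 32 mm with 3 mm chamfers and 34 mm deep; a bar standing home in it has its centre 14 mm above this point.
- slot2 (a point): Centre of the mouth of slot 2, level with the fixture's top (50 mm above the bench), axes parallel to the fixture's. The slot is a square well, 32 x 32 mm with 3 mm chamfers and 34 mm deep; a bar standing home in it has its centre 14 mm above this point.
- slot3 (a point): Centre of the mouth of slot 3, level with the fixture's top (50 mm above the bench), axes parallel to the fixture's. The slot is a square well, 32 x 32 mm with 3 mm chamfers and 34 mm deep; a bar standing home in it has its centre 14 mm above this point.
- slot4 (a point): Centre of the mouth of slot 4, level with the fixture's top (50 mm above the bench), axes parallel to the fixture's. The slot is a square well, 32 x 32 mm with 3 mm chamfers and 34 mm deep; a bar standing home in it has its centre 14 mm above this point.
- tray: Fixed open yellow tray, 120 (x) x 200 (y) x 25 mm high outside, walls 4 mm, floor 4 mm thick. Origin under its centre.
- isolator (a joint): Isolator lever on a grey block 70 x 50 x 25 mm with a yellow rim, with a red ball on a steel stick, hinged at isolator_hinge. 0 = fully off (leans towards the white dots), 1.2 rad = fully on (leans towards the green dots); upright at 0.6. It starts on, and it stays where it is left.
- isolator_tip (a point): Centre of the red ball (26 mm across), 100 mm from the hinge axis. Its y axis is the direction of the hinge axis; x and z turn with the lever.
- isolator_hinge (a point): Middle of the hinge axis, 22 mm above the bench, fixed. Its x axis is level and points from the off side to the on side, y along the hinge axis, z up.
- weight: Bystander: a dark steel weight, 48 mm across, 56 mm high, standing loose on the bench. Origin under its centre.
Not all that is in view belongs to the job. What is shaped like the black3 but brown is not meant.

How it is judged (in metres and radians):
On the way, in this order (a step that is already met when the one before it is completed fails the run):
1. the isolator is thrown to off (value of joint isolator below 0.15 rad), for 0.2 s.
2. with the isolator off, every black bar stands in the tray and every silver bar stands home in a slot (value of joint isolator below 0.15 rad and ((horizontal distance between silver1 and slot1 below 0.01 m and z of silver1 in the frame of slot1 between 0.008 and 0.02 m) or (horizontal distance between silver1 and slot2 below 0.01 m and z of silver1 in the frame of slot2 between 0.008 and 0.02 m) or (horizontal distance between silver1 and slot3 below 0.01 m and z of silver1 in the frame of slot3 between 0.008 and 0.02 m) or (horizontal distance between silver1 and slot4 below 0.01 m and z of silver1 in the frame of slot4 between 0.008 and 0.02 m)) and angle between the x axis of each of silver1, silver2, silver3, silver4 and the z axis of fixture, either way round below 0.12 rad and linear speed of each of silver1, silver2, silver3, silver4, black1, black2, black3, black4 below 0.02 m/s and ((horizontal distance between silver2 and slot1 below 0.01 m and z of silver2 in the frame of slot1 between 0.008 and 0.02 m) or (horizontal distance between silver2 and slot2 below 0.01 m and z of silver2 in the frame of slot2 between 0.008 and 0.02 m) or (horizontal distance between silver2 and slot3 below 0.01 m and z of silver2 in the frame of slot3 between 0.008 and 0.02 m) or (horizontal distance between silver2 and slot4 below 0.01 m and z of silver2 in the frame of slot4 between 0.008 and 0.02 m)) and ((horizontal distance between silver3 and slot1 below 0.01 m and z of silver3 in the frame of slot1 between 0.008 and 0.02 m) or (horizontal distance between silver3 and slot2 below 0.01 m and z of silver3 in the frame of slot2 between 0.008 and 0.02 m) or (horizontal distance between silver3 and slot3 below 0.01 m and z of silver3 in the frame of slot3 between 0.008 and 0.02 m) or (horizontal distance between silver3 and slot4 below 0.01 m and z of silver3 in the frame of slot4 between 0.008 and 0.02 m)) and ((horizontal distance between silver4 and slot1 below 0.01 m and z of silver4 in the frame of slot1 between 0.008 and 0.02 m) or (horizontal distance between silver4 and slot2 below 0.01 m and z of silver4 in the frame of slot2 between 0.008 and 0.02 m) or (horizontal distance between silver4 and slot3 below 0.01 m and z of silver4 in the frame of slot3 between 0.008 and 0.02 m) or (horizontal distance between silver4 and slot4 below 0.01 m and z of silver4 in the frame of slot4 between 0.008 and 0.02 m)) and x of black1 in the frame of tray between -0.05 and 0.05 m and y of black1 in the frame of tray between -0.09 and 0.09 m and z of each of black1, black2, black3, black4 in the frame of tray below 0.06 m and angle between the z axis of each of black1, black2, black3, black4 and the z axis of tray, either way round below 0.12 rad and x of black2 in the frame of tray between -0.05 and 0.05 m and y of black2 in the frame of tray between -0.09 and 0.09 m and x of black3 in the frame of tray between -0.05 and 0.05 m and y of black3 in the frame of tray between -0.09 and 0.09 m and x of black4 in the frame of tray between -0.05 and 0.05 m and y of black4 in the frame of tray between -0.09 and 0.09 m), for 0.2 s.
3. the isolator is thrown back to on (value of joint isolator above 1.05 rad), for 0.2 s.
At the end, for the whole second after the job is handed in: The isolator is on (above 1.05 rad). Every silver bar stands within 0.12 rad of upright in a slot, its centre within 10 mm of the slot's axis and 8 to 20 mm above its mouth; every black bar stands within 0.12 rad of upright on the tray's floor, between its walls; all are at rest (value of joint isolator above 1.05 rad and ((horizontal distance between silver1 and slot1 below 0.01 m and z of silver1 in the frame of slot1 between 0.008 and 0.02 m) or (horizontal distance between silver1 and slot2 below 0.01 m and z of silver1 in the frame of slot2 between 0.008 and 0.02 m) or (horizontal distance between silver1 and slot3 below 0.01 m and z of silver1 in the frame of slot3 between 0.008 and 0.02 m) or (horizontal distance between silver1 and slot4 below 0.01 m and z of silver1 in the frame of slot4 between 0.008 and 0.02 m)) and angle between the x axis of each of silver1, silver2, silver3, silver4 and the z axis of fixture, either way round below 0.12 rad and linear speed of each of silver1, silver2, silver3, silver4, black1, black2, black3, black4 below 0.02 m/s and ((horizontal distance between silver2 and slot1 below 0.01 m and z of silver2 in the frame of slot1 between 0.008 and 0.02 m) or (horizontal distance between silver2 and slot2 below 0.01 m and z of silver2 in the frame of slot2 between 0.008 and 0.02 m) or (horizontal distance between silver2 and slot3 below 0.01 m and z of silver2 in the frame of slot3 between 0.008 and 0.02 m) or (horizontal distance between silver2 and slot4 below 0.01 m and z of silver2 in the frame of slot4 between 0.008 and 0.02 m)) and ((horizontal distance between silver3 and slot1 below 0.01 m and z of silver3 in the frame of slot1 between 0.008 and 0.02 m) or (horizontal distance between silver3 and slot2 below 0.01 m and z of silver3 in the frame of slot2 between 0.008 and 0.02 m) or (horizontal distance between silver3 and slot3 below 0.01 m and z of silver3 in the frame of slot3 between 0.008 and 0.02 m) or (horizontal distance between silver3 and slot4 below 0.01 m and z of silver3 in the frame of slot4 between 0.008 and 0.02 m)) and ((horizontal distance between silver4 and slot1 below 0.01 m and z of silver4 in the frame of slot1 between 0.008 and 0.02 m) or (horizontal distance between silver4 and slot2 below 0.01 m and z of silver4 in the frame of slot2 between 0.008 and 0.02 m) or (horizontal distance between silver4 and slot3 below 0.01 m and z of silver4 in the frame of slot3 between 0.008 and 0.02 m) or (horizontal distance between silver4 and slot4 below 0.01 m and z of silver4 in the frame of slot4 between 0.008 and 0.02 m)) and x of black1 in the frame of tray between -0.05 and 0.05 m and y of black1 in the frame of tray between -0.09 and 0.09 m and z of each of black1, black2, black3, black4 in the frame of tray below 0.06 m and angle between the z axis of each of black1, black2, black3, black4 and the z axis of tray, either way round below 0.12 rad and x of black2 in the frame of tray between -0.05 and 0.05 m and y of black2 in the frame of tray between -0.09 and 0.09 m and x of black3 in the frame of tray between -0.05 and 0.05 m and y of black3 in the frame of tray between -0.09 and 0.09 m and x of black4 in the frame of tray between -0.05 and 0.05 m and y of black4 in the frame of tray between -0.09 and 0.09 m); the robot touches nothing.
It fails at once if a bar is lifted (its centre more than 150 mm up) while the isolator is not off (above 0.4 rad) (value of joint isolator above 0.4 rad and height (world z) of any of silver1, silver2, silver3, silver4, black1, black2, black3, black4 above 0.15 m).
It fails at once if the steel weight is shifted by more than 60 mm (distance of weight from where it was at the start of the episode above 0.06 m).
Of silver1, silver2, silver3, silver4 only 3 to 4 are there at a start; the rules pass over those that are not, and their reading is None.
Of black1, black2, black3, black4 only 2 to 3 are there at a start; the rules pass over those that are not, and their reading is None.
At some moment in a run one of silver1, silver2, silver3, silver4 may be knocked a few centimetres aside while the robot is not near it.
Once in a run the grip may slacken for a moment while it holds something.
It also fails if it takes over 210 s, if anything falls off the work surface, if the arm or the gripper's body presses on something with over 40 N, if the wrist force passes 120 N, or if a joint passes its speed limit or range.

## Working session

There is one attempt and no reset: what is moved stays moved. The work goes in short steps, Python scripts to look and compute and a tool call to move; the robot and the scene stay as the last step left them, time stands still between calls to the robot, and variables do not carry over. Pictures are saved under pics/ and viewed, at most 14 in all, crops included, and the job is handed in when it is done.

Besides the shell and the picture viewer there is one more tool, called as a command line: name --argument value ..., lists and objects as JSON in quotes. move_arm: Moves the arm, as the interface text tells. Its arguments: {"type":"object","properties":{"rows":{"type":"string"}},"required":["rows"]}

```bash
ls; mkdir -p pics
python3 - <<'E'
from cell import *
import cv2
s=read_state();print({k:np.round(v,3).tolist() if not isinstance(v,(int,float)) else v for k,v in s.items()} if 'np' in globals() else s)
for n in ['top','side']:
    d=get_image(n);cv2.imwrite(f'pics/{n}0.png',d['img'][:,:,::-1]);print(n,{k:v for k,v in d.items() if k!='img'})
E
```

```text
pics
{'clock': 0.0, 'qpos': array([-1.23282342,  0.6293416 ,  0.03843268,  1.51835848, -0.02700496,
        0.99627482, -0.01997628]), 'qd': array([-0.00104689, -0.00064273,  0.00020191,  0.00028276, -0.00018641,
        0.00047944,  0.00099697]), 'tau': array([ 2.10502481e-04, -5.63405156e+01,  1.22618202e+00, -1.93450177e+01,
        1.10082608e-02,  1.04660302e-02,  1.87819978e-05]), 'eef_pos': array([255.11537989, 597.20637055, 244.3948599 ]), 'tool_rot': array([-3.13972812e+00,  1.44035418e-05,  2.73784850e+00]), 'force': array([ 0.01056595,  0.52077545, -0.43181996]), 'torque': array([-0.00839559, -0.00633794, -0.06843428]), 'gripper_force': 0.0, 'width': 85.60320927846139}
top {'vfov': 49.87648700986933, 'cx': 316.0634136607768, 'cy': 198.70309832970747, 'k1': -0.028362942532245188, 'extrinsics': array([[-2.80814197e-02,  9.77066018e-01, -2.11076834e-01,
         3.53215453e+02],
       [-9.99594159e-01, -2.84599103e-02,  1.24510045e-03,
         2.10840043e+00],
       [-4.79068241e-03,  2.11026134e-01,  9.77468680e-01,
         1.38598300e+03],
       [ 0.00000000e+00,  0.00000000e+00,  0.00000000e+00,
         1.00000000e+00]])}
side {'vfov': 49.57740887736027, 'cx': 316.572837494158, 'cy': 197.6838845557445, 'k1': 0.028253127812515627, 'extrinsics': array([[ 9.86341951e-01,  1.10836962e-01, -1.21838926e-01,
         4.93514360e+02],
       [-1.63719465e-01,  5.78711260e-01, -7.98930044e-01,
        -7.81536450e+02],
       [-1.80414210e-02,  8.07965622e-01,  5.88953361e-01,
         6.86784335e+02],
       [ 0.00000000e+00,  0.00000000e+00,  0.00000000e+00,
         1.00000000e+00]])}
```

View pics/top0.png

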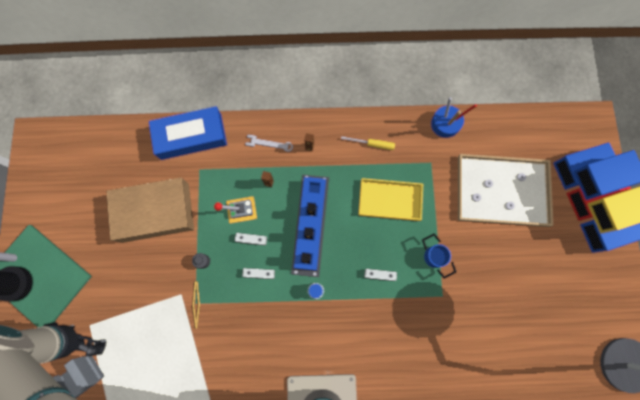

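View pics/side0.png

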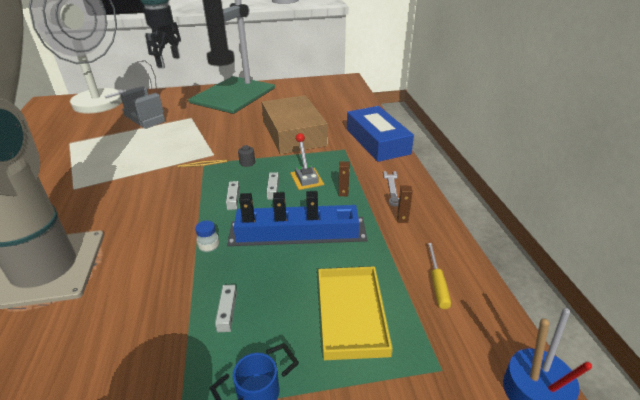

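The top view shows: fixture (295–328, 177–275) with black bars at (311,209), (309,234), (306,258) and the far slot at (315,187) empty. Silver bars lie at (251,239), (258,273) and (380,275). Tray is at (391,199), lever ball at (218,206), weight at (201,260). The two brown bars are distractors.

```bash
cat > h.py <<'E'
from cell import *
import numpy as np, cv2
from scipy.spatial.transform import Rotation as R
def Rt(s): return R.from_euler('xyz',s['tool_rot'])
def cam(name):
    s=read_state(); d=get_image(name)
    if name=='wrist':
        T=np.eye(4);T[:3,:3]=Rt(s).as_matrix();T[:3,3]=s['eef_pos'];d['E']=T@d['T_tool_cam']
    else: d['E']=d['extrinsics']
    return d
def K(d):
    f=200/np.tan(np.radians(d['vfov']/2));return np.array([[f,0,d['cx']],[0,f,d['cy']],[0,0,1.]])
def rays(d,px):
    u=cv2.undistortPoints(np.array(px,float).reshape(-1,1,2),K(d),np.array([d['k1'],0,0,0.])).reshape(-1,2)
    return np.c_[u[:,0],-u[:,1],-np.ones(len(u))]@d['E'][:3,:3].T
def onplane(d,px,z):
    r=rays(d,px);o=d['E'][:3,3];return (o+r*((z-o[2])/r[:,2])[:,None])[:,:2]
def proj(d,P):
    E=np.linalg.inv(d['E']);c=np.atleast_2d(P)@E[:3,:3].T+E[:3,3]
    u=np.c_[c[:,0]/-c[:,2],-c[:,1]/-c[:,2]]
    u=u*(1+d['k1']*(u**2).sum(1))[:,None];k=K(d)
    return u*k[0,0]+k[:2,2]
def meet(da,pa,db,pb):
    A=[];b=[]
    for d,p in((da,pa),(db,pb)):
        r=rays(d,[p])[0];r/=np.linalg.norm(r);M=np.eye(3)-np.outer(r,r);A.append(M);b.append(M@d['E'][:3,3])
    return np.linalg.lstsq(np.vstack(A),np.hstack(b),rcond=None)[0]
def blobs(mask,amin,amax=1e9):
    mask=mask.astype(np.uint8)*255
    c,_=cv2.findContours(mask,cv2.RETR_EXTERNAL,cv2.CHAIN_APPROX_NONE)
    return [x for x in c if amin<=cv2.contourArea(x)<=amax]
def rect(d,c,z):
    p=onplane(d,c.reshape(-1,2),z).astype(np.float32);(x,y),(w,h),a=cv2.minAreaRect(p)
    if w<h:w,h,a=h,w,a+90
    return round(x,1),round(y,1),round(w,1),round(h,1),round((a+90)%180-90,1)
def hsv(d): return cv2.cvtColor(d['img'],cv2.COLOR_RGB2HSV).astype(int)
def plan(pos,yaw_or_R,s=None):
    "scaled shift+turn from present (measured) pose to the goal"
    s=s or read_state();r0=Rt(s)
    g=yaw_or_R if isinstance(yaw_or_R,R) else R.from_euler('xyz',[np.pi,0,yaw_or_R])
    return np.round(np.r_[r0.inv().apply(np.array(pos)-s['eef_pos'])/300,(r0.inv()*g).as_rotvec()/(np.pi/2)],4)
E
python3 - <<'E'
from h import *
d=cam('top');H=hsv(d);h,s,v=H[...,0],H[...,1],H[...,2]
def sh(name,m,a,b,z):
    for c in blobs(m,a,b):
        x=c.reshape(-1,2).mean(0)
        if 190<x[0]<450 and 120<x[1]<310: print(name,x.round(),rect(d,c,z),cv2.contourArea(c))
sh('silver',(s<60)&(v>150),60,900,26)
sh('blue',(h>105)&(h<130)&(s>120),300,1e5,50)
sh('yellow',(h>20)&(h<32)&(s>120)&(v>100),300,1e5,25)
sh('red',((h<6)|(h>174))&(s>150)&(v>100),10,300,100)
sh('black',(v<55),20,900,112)
sh('weight',(v<75)&(s<100),20,900,56)
D=cam('side');H2=hsv(D);h,s,v=H2[...,0],H2[...,1],H2[...,2]
for c in blobs(((h<6)|(h>174))&(s>150)&(v>100),10,300): print('side red',c.reshape(-1,2).mean(0).round(1),cv2.boundingRect(c))
for u in (191,205,218,232,245):print(u)
E
```

```text
silver [381. 274.] (400.3, -194.4, 97.0, 29.3, 82.0) 255.5
silver [259. 273.] (415.2, 186.9, 99.0, 30.0, 85.0) 268.5
silver [250. 238.] (524.7, 211.7, 100.3, 29.7, 81.7) 254.5
silver [247. 206.] (628.8, 222.5, 48.5, 25.4, 22.4) 60.5
silver [262. 142.] (850.6, 168.2, 120.2, 38.7, 88.2) 172.0
blue [436. 256.] (451.3, -368.4, 75.3, 64.7, 88.2) 401.5
blue [310. 224.] (566.7, 22.6, 293.8, 73.9, -7.4) 2034.5
blue [447. 120.] (892.1, -439.9, 109.2, 93.8, -47.1) 548.5
yellow [391. 199.] (638.7, -240.1, 202.5, 123.5, 83.1) 2230.5
red [218. 206.] (616.9, 300.9, 18.7, 18.6, -1.6) 29.5
black [306. 258.] (451.0, 36.5, 21.4, 21.3, 74.5) 42.0
black [308. 233.] (523.0, 27.5, 27.0, 17.9, -1.5) 47.0
black [311. 209.] (597.1, 18.1, 30.7, 21.1, -1.6) 54.0
weight [306. 258.] (455.0, 38.1, 24.5, 21.5, -1.4) 46.0
weight [429. 240.] (497.8, -345.7, 53.3, 29.2, -58.0) 30.5
weight [308. 233.] (532.0, 27.0, 25.0, 21.8, -1.6) 48.5
weight [311. 209.] (607.8, 17.3, 32.1, 18.9, -1.6) 48.5
side red [571.8 376.7] (551, 362, 41, 29)
side red [299.6 137. ] (296, 133, 9, 9)
191
205
218
232
245
```

Run:
```python
from h import *
dt=cam('top');ds=cam('side');dw=cam('wrist')
print(dw['T_tool_cam'].round(3),dw['vfov'],dw['cx'],dw['cy'],dw['k1'])
print('ball',meet(dt,(217.7,206),ds,(299.6,137)).round(1))
print(plan((450,380,330),np.radians(172.6)),plan((560,170,400),np.radians(172.6)))
```

```text
[[-1.00000e-03  9.58000e-01  2.86000e-01  7.33210e+01]
 [ 1.00000e+00  1.00000e-03 -1.00000e-03 -1.29000e+00]
 [-1.00000e-03  2.86000e-01 -9.58000e-01 -1.29293e+02]
 [ 0.00000e+00  0.00000e+00  0.00000e+00  1.00000e+00]] 59.788044773619 322.0143506936298 202.3477711125956 -0.05569869903035956
ball [614.6 299.8 107.3]
[-8.818e-01 -4.122e-01 -2.829e-01 -3.000e-04 -1.000e-04 -1.749e-01] [-1.4941e+00 -9.1190e-01 -5.1600e-01 -3.0000e-04 -1.0000e-04 -1.7490e-01]
```

move_arm --rows "-0.882 -0.412 -0.283 0 0 -0.175 -1;-0.882 -0.412 -0.283 0 0 -0.175 -1;-0.882 -0.412 -0.283 0 0 -0.175 -1;-0.882 -0.412 -0.283 0 0 -0.175 -1;-0.882 -0.412 -0.283 0 0 -0.175 -1;-0.882 -0.412 -0.283 0 0 -0.175 -1;-0.882 -0.412 -0.283 0 0 -0.175 -1;-0.882 -0.412 -0.283 0 0 -0.175 -1;-0.882 -0.412 -0.283 0 0 -0.175 -1"

```text
clock: 1.1
eef_pos: [454.5, 375.8, 331.7]
tool_rot: [-3.142, 0.004, 3.004]
force: [0.2, 0.1, -0.6]
width: 85.6
gripper_force: 0.0
```

move_arm --rows "-0.454 -0.647 -0.233 0 0 0 -1;-0.454 -0.647 -0.233 0 0 0 -1;-0.454 -0.647 -0.233 0 0 0 -1;-0.454 -0.647 -0.233 0 0 0 -1;-0.454 -0.647 -0.233 0 0 0 -1;-0.454 -0.647 -0.233 0 0 0 -1;-0.454 -0.647 -0.233 0 0 0 -1;-0.454 -0.647 -0.233 0 0 0 -1;-0.454 -0.647 -0.233 0 0 0 -1"

```text
clock: 1.85
eef_pos: [559.3, 172.1, 399.5]
tool_rot: [3.14, -0.002, 3.015]
force: [-0.5, 0.8, 0.1]
width: 84.9
gripper_force: 0.0
```

Run:
```python
from h import *
s=read_state();print(s['eef_pos'].round(1),s['tool_rot'].round(3),s['qpos'].round(2),s['clock'])
d=cam('wrist');cv2.imwrite('pics/w1.png',d['img'][:,:,::-1])
```

```text
[559.3 172.1 399.5] [ 3.140e+00 -2.000e-03  3.015e+00] [-0.37  0.41  0.03  1.47 -0.02  1.27  1.11] 1.85
```

View pics/w1.png

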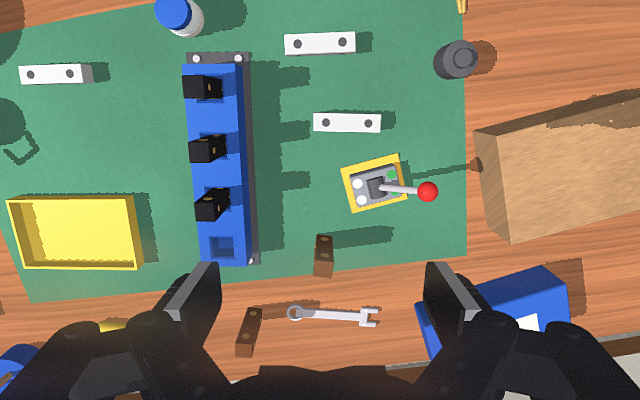

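The wrist view shows the whole workspace: lever ball (427,191) leaning to the green dots, white dots at (358,192); silver bars at (320,43), (347,122) and (55,74); black bars in the three nearer slots, far slot at (222,246) empty; tray (75,232).

```bash
cat > meas.py <<'E'
from h import *
def measure(d):
    H=hsv(d);h,s,v=H[...,0],H[...,1],H[...,2]
    def sh(name,m,a,b,z):
        for c in blobs(m,a,b):
            x=c.reshape(-1,2).mean(0)
            print(name,x.round(),rect(d,c,z),cv2.contourArea(c))
    sh('silver',(s<45)&(v>165),700,9000,26)
    sh('blue',(h>108)&(h<125)&(s>150)&(v>150),3000,1e5,50)
    sh('yellow',(h>20)&(h<32)&(s>120)&(v>120),500,1e5,25)
    sh('red',((h<6)|(h>174))&(s>150)&(v>100),100,3000,105)
    sh('green',(h>50)&(h<72)&(s>120)&(v>110),8,200,25)
    sh('white',(s<30)&(v>200),40,300,25)
if __name__=='__main__': measure(cam('wrist'))
E
python3 meas.py
python3 - <<'E'
from h import *
d=cam('wrist');
f=[np.array([566.7,22.6])+k*np.array([.9917,-.129]) for k in(-114,-38,38,114)]
im=d['img'][:,:,::-1].copy()
for p in f:
    print(proj(d,[*p,50]).round(),p)
E
```

```text
silver [382. 187.] (619.6, 257.2, 93.8, 49.0, -83.8) 807.0
silver [346. 123.] (521.8, 211.8, 96.3, 25.6, 81.4) 1163.0
silver [50. 74.] (397.3, -195.1, 95.4, 26.3, 82.0) 1119.0
silver [319.  43.] (412.6, 187.1, 94.7, 26.2, 85.0) 1385.5
yellow [ 76. 231.] (635.6, -236.1, 213.8, 126.5, 83.3) 8997.0
yellow [369. 185.] (615.6, 243.0, 87.2, 72.9, -81.7) 776.5
red [427. 192.] (614.3, 299.6, 26.8, 24.6, 39.9) 303.0
green [394. 194.] (635.3, 272.9, 10.6, 3.1, 82.8) 9.0
green [391. 174.] (604.8, 269.8, 12.1, 10.6, 82.9) 46.0
white [528. 322.] (900.2, 490.4, 36.0, 33.4, 11.7) 215.5
white [361. 200.] (637.5, 222.0, 15.2, 14.1, 82.7) 68.5
white [398. 190.] (629.4, 278.2, 57.3, 7.8, 77.0) 148.0
white [357. 184.] (612.1, 218.4, 14.9, 13.8, 82.8) 68.5
[[211.  89.]] [453.6462  37.306 ]
[[215. 147.]] [529.0154  27.502 ]
[[219. 200.]] [604.3846  17.698 ]
[[223. 248.]] [679.7538   7.894 ]
```

Run:
```python
from h import *
print(plan((610,333,200),np.radians(98)))
```

```text
[-1.027e-01  5.516e-01  6.650e-01 -4.000e-04 -1.100e-03  8.315e-01]
```

move_arm --rows "-0.103 0.552 0.665 0 0 0.831 1;-0.103 0.552 0.665 0 0 0.831 1;-0.103 0.552 0.665 0 0 0.831 1;-0.103 0.552 0.665 0 0 0.831 1;-0.103 0.552 0.665 0 0 0.831 1;-0.103 0.552 0.665 0 0 0.831 1;-0.103 0.552 0.665 0 0 0.831 1;-0.103 0.552 0.665 0 0 0.831 1;-0.103 0.552 0.665 0 0 0.831 1;-0.103 0.552 0.665 0 0 0.831 1;-0.103 0.552 0.665 0 0 0.831 1;-0.103 0.552 0.665 0 0 0.831 1"

```text
clock: 3.0
eef_pos: [610.7, 332.3, 199.8]
tool_rot: [-3.14, 0.0, 1.709]
force: [-0.9, 1.3, -0.4]
width: 0.1
gripper_force: 0.0
```

move_arm --rows "0 0 0.1 0 0 0 1;0 0 0.2 0 0 0 1;0 0 0.32 0 0 0 1;0 0 0.32 0 0 0 1;0 0 0.32 0 0 0 1"

```text
clock: 3.42
eef_pos: [610.1, 330.6, 102.8]
tool_rot: [-3.137, 0.001, 1.71]
force: [0.3, 0.6, 0.3]
width: -0.1
gripper_force: 0.0
```

move_arm --rows "-0.05 0 0 0 0 0 1;-0.1 0 0 0 0 0 1;-0.15 0 0 0 0 0 1;-0.2 0 0 0 0 0 1;-0.25 0 0 0 0 0 1;-0.3 0 0 0 0 0 1;-0.35 0 0 0 0 0 1;-0.38 0 0 0 0 0 1;-0.41 0 0 0 0 0 1;-0.425 0 0 0 0 0 1;-0.425 0 0 0 0 0 1"

```text
clock: 4.33
eef_pos: [628.1, 213.1, 104.8]
tool_rot: [3.141, -0.013, 1.712]
force: [-0.9, 15.3, 1.5]
width: -0.1
gripper_force: 7.0
```

move_arm --rows "0.06 0 0 0 0 0 1;0.06 0 0 0 0 0 1;0.06 0 -0.4 0 0 0 -1;0.06 0 -0.8 0 0 0 -1;0.06 0 -0.8 0 0 0 -1;0.06 0 -0.8 0 0 0 -1;0.06 0 -0.8 0 0 0 -1;0.06 0 -0.8 0 0 0 -1;0.06 0 -0.8 0 0 0 -1"

```text
clock: 5.08
eef_pos: [630.8, 220.5, 352.7]
tool_rot: [3.128, -0.001, 1.706]
force: [1.6, -0.6, 1.0]
width: 83.1
gripper_force: 0.0
```

Run:
```python
from h import *
d=cam('top');H=hsv(d);h,s,v=H[...,0],H[...,1],H[...,2]
for c in blobs(((h<6)|(h>174))&(s>150)&(v>100),10,300): print(rect(d,c,105))
d=cam('side');H=hsv(d);h,s,v=H[...,0],H[...,1],H[...,2]
for c in blobs(((h<6)|(h>174))&(s>150)&(v>100),10,300): print(c.reshape(-1,2).mean(0))
print(proj(d,(630,190,105)))
print(plan((570,5,350),np.radians(172.6)))
```

```text
(631.3, 189.7, 17.7, 17.3, 44.8)
(607.8, -852.3, 66.7, 18.6, -66.6)
(908.7, -496.3, 56.7, 5.4, -57.6)
[572.29885057 376.37931034]
[311.33333333 156.54166667]
[[311.25412918 156.74741375]]
[-0.6853 -0.288  -0.014   0.0013  0.0013 -0.8316]
```

Run:
```python
from h import *
print(plan((500,25,330),np.radians(172.6)))
```

```text
[-0.5877 -0.5104  0.0521  0.0013  0.0013 -0.8316]
```

move_arm --rows "-0.588 -0.51 0.052 0 0 -0.832 -1;-0.588 -0.51 0.052 0 0 -0.832 -1;-0.588 -0.51 0.052 0 0 -0.832 -1;-0.588 -0.51 0.052 0 0 -0.832 -1;-0.588 -0.51 0.052 0 0 -0.832 -1;-0.588 -0.51 0.052 0 0 -0.832 -1;-0.588 -0.51 0.052 0 0 -0.832 -1;-0.588 -0.51 0.052 0 0 -0.832 -1;-0.588 -0.51 0.052 0 0 -0.832 -1;-0.588 -0.51 0.052 0 0 -0.832 -1;-0.588 -0.51 0.052 0 0 -0.832 -1;-0.588 -0.51 0.052 0 0 -0.832 -1"

```text
clock: 6.18
eef_pos: [498.2, 25.5, 327.2]
tool_rot: [-3.14, -0.004, 3.015]
force: [0.1, -0.6, 0.1]
width: 85.4
gripper_force: 0.0
```

Run:
```python
from h import *
d=cam('wrist');cv2.imwrite('pics/w2.png',d['img'][:,:,::-1])
s=read_state();print(s['eef_pos'],s['tool_rot'],s['qpos'].round(2))
for k in(-114,-38,38,114):
    p=np.array([564.,22.6])+k*np.array([.9917,-.129]);print(p,proj(d,[*p,50]).round(1),proj(d,[*p,112]).round(1))
```

```text
[498.37340669  25.53609607 327.35982591] [-3.1405546  -0.00351457  3.01219948] [-0.18  0.32  0.1   1.81 -0.04  1.01  1.37]
[450.9462  37.306 ] [[327.8 122.7]] [[328.9 126.7]]
[526.3154  27.502 ] [[327.4 187.2]] [[328.3 201.6]]
[601.6846  17.698 ] [[327.  245.5]] [[327.8 268.2]]
[677.0538   7.894 ] [[326.6 298.1]] [[327.3 327. ]]
```

View pics/w2.png

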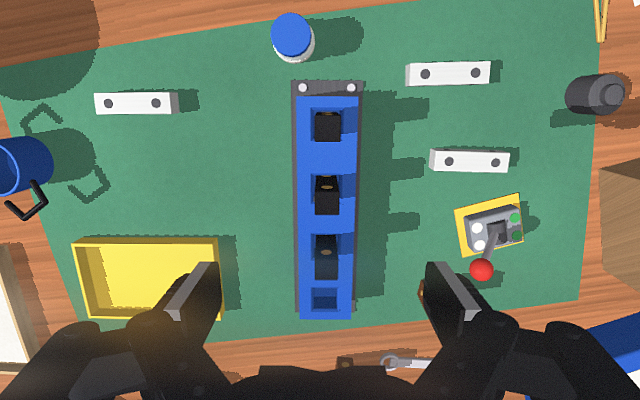

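Lever now leans to the white dots (off). Fixture top spans columns 295–360, rows 96–318; slot 4 at (325,299); black tops near (327,124), (326,188), (326,243); tray (146,278).

Run:
```python
from h import *
d=cam('wrist')
H=hsv(d);h,s,v=H[...,0],H[...,1],H[...,2]
b=(h>105)&(h<125)&(s>120)&(v>120)
for c in blobs(b,3000): print('fix',rect(d,c,50),cv2.boundingRect(c))
print(d['img'][299,300:345:3].tolist()); print(d['img'][285:318:2,325].tolist())
w=b.copy(); sub=np.zeros_like(b);sub[286:316,305:345]=True
for c in blobs(sub&(v<170)&(h>100)&(h<128),60): print('slot4',cv2.boundingRect(c),rect(d,c,50),cv2.contourArea(c))
y=(h>20)&(h<32)&(s>120)&(v>120)
for c in blobs(y,3000): print('tray',rect(d,c,25))
for c in blobs((s<45)&(v>165),900,9000): print('silver',rect(d,c,26))
```

```text
fix (564.9, 20.8, 289.1, 70.9, -7.6) (296, 96, 62, 223)
[[51, 107, 226], [58, 109, 215], [53, 110, 213], [60, 113, 220], [34, 63, 132], [27, 47, 92], [27, 50, 97], [31, 56, 100], [34, 53, 99], [28, 50, 98], [18, 44, 95], [27, 51, 96], [31, 47, 82], [57, 109, 222], [55, 107, 219]]
[[60, 113, 219], [49, 91, 178], [36, 71, 142], [37, 73, 145], [42, 75, 147], [27, 68, 138], [27, 49, 95], [28, 53, 97], [28, 54, 98], [31, 56, 99], [24, 49, 96], [28, 47, 89], [51, 89, 172], [51, 95, 186], [57, 110, 217], [55, 107, 213], [55, 106, 213]]
slot4 (312, 287, 26, 24) (678.0, 4.6, 35.2, 33.8, -7.5) 513.0
tray (634.2, -239.5, 208.0, 128.9, 82.9)
silver (691.1, -480.8, 150.9, 46.3, -25.3)
silver (521.6, 208.4, 103.5, 27.3, 80.1)
silver (396.9, -195.6, 95.4, 26.0, 81.6)
silver (412.5, 184.9, 100.5, 26.1, 84.7)
```

```bash
cat >> h.py <<'E'
def chain(*wps):
    "moves between waypoints (pos,yaw or Rotation), first from the measured pose"
    s=read_state();p,r=s['eef_pos'],Rt(s);print('now',p.round(1),s['tool_rot'].round(3),s['clock'])
    for P,y in wps:
        g=y if isinstance(y,R) else R.from_euler('xyz',[np.pi,0,y])
        print(P,np.round(np.r_[r.inv().apply(np.array(P,float)-p)/300,(r.inv()*g).as_rotvec()/(np.pi/2)],3));p,r=np.array(P,float),g
E
python3 - <<'E'
from h import *
y=np.radians(172.5)
chain(((602.6,15.8,200),y),((602.6,15.8,93),y),((602.6,15.8,235),y),((657.8,-297.4,235),y),((657.8,-297.4,83),y))
E
```

```text
now [498.6  25.6 327.7] [-3.141e+00 -3.000e-03  3.012e+00] 6.2833
(602.6, 15.8, 200) [-0.349  0.013  0.425 -0.001 -0.002  0.001]
(602.6, 15.8, 93) [ 0.    -0.     0.357  0.     0.     0.   ]
(602.6, 15.8, 235) [ 0.     0.    -0.473  0.     0.     0.   ]
(657.8, -297.4, 235) [-0.319 -1.011 -0.     0.     0.     0.   ]
(657.8, -297.4, 83) [ 0.    -0.     0.507  0.     0.     0.   ]
```

move_arm --rows "-0.349 0.013 0.425 0 0 0 -1;-0.349 0.013 0.425 0 0 0 -1;-0.349 0.013 0.425 0 0 0 -1;-0.349 0.013 0.425 0 0 0 -1;-0.349 0.013 0.425 0 0 0 -1;-0.349 0.013 0.425 0 0 0 -1;-0.349 0.013 0.782 0 0 0 -1;-0.349 0.013 0.782 0 0 0 -1;-0.349 0.013 0.782 0 0 0 -1;-0.349 0.013 0.782 0 0 0 -1;-0.349 0.013 0.782 0 0 0 -1"

```text
clock: 7.2
eef_pos: [603.4, 16.9, 95.4]
tool_rot: [-3.141, -0.0, 3.014]
force: [0.3, -0.0, 0.6]
width: 85.6
gripper_force: 0.0
```

move_arm --rows "0 0 0 0 0 0 1;0 0 0 0 0 0 1;0 0 0 0 0 0 1;0 0 0 0 0 0 1;0 0 0 0 0 0 1;0 0 0 0 0 0 1;0 0 0 0 0 0 1;0 0 0 0 0 0 1"

```text
clock: 7.87
eef_pos: [604.5, 16.7, 95.6]
tool_rot: [3.141, 0.002, 3.014]
force: [0.2, -0.3, 8.0]
width: 25.2
gripper_force: 59.2
```

move_arm --rows "0 0 -0.1 0 0 0 1;0 0 -0.2 0 0 0 1;0 0 -0.3 0 0 0 1;0 0 -0.4 0 0 0 1;0 0 -0.47 0 0 0 1;0 0 -0.47 0 0 0 1;0 0 -0.47 0 0 0 1"

```text
clock: 8.45
eef_pos: [604.0, 16.9, 235.9]
tool_rot: [3.141, 0.001, 3.014]
force: [-1.5, 0.2, -2.5]
width: 25.0
gripper_force: 60.2
```

move_arm --rows "-0.06 -0.1 0 0 0 0 1;-0.08 -0.2 0 0 0 0 1;-0.1 -0.32 0 0 0 0 1;-0.15 -0.44 0 0 0 0 1;-0.2 -0.56 0 0 0 0 1;-0.25 -0.68 0 0 0 0 1;-0.3 -0.8 0 0 0 0 1;-0.319 -0.92 0 0 0 0 1;-0.319 -1 0 0 0 0 1;-0.319 -1 0 0 0 0 1;-0.319 -1 0 0 0 0 1;-0.319 -1 0 0 0 0 1"

```text
clock: 9.45
eef_pos: [659.8, -291.5, 232.7]
tool_rot: [3.139, -0.004, 3.014]
force: [0.4, -0.2, -3.0]
width: 25.3
gripper_force: 60.1
```

move_arm --rows "0 0 0.1 0 0 0 1;0 0 0.2 0 0 0 1;0 0 0.3 0 0 0 1;0 0 0.4 0 0 0 1;0 0 0.45 0 0 0 1;0 0 0.48 0 0 0 1;0 0 0.49 0 0 0 1;0 0 0.49 0 0 0 1;0 0 0.49 0 0 0 1"

```text
clock: 10.2
eef_pos: [661.8, -292.6, 89.6]
tool_rot: [-3.141, 0.002, 3.015]
force: [0.2, 0.1, -1.8]
width: 25.0
gripper_force: 60.0
```

move_arm --rows "0 0 0.005 0 0 0 1;0 0 0.01 0 0 0 1;0 0 0.015 0 0 0 1;0 0 0.015 0 0 0 1"

```text
clock: 10.53
eef_pos: [660.6, -292.9, 84.1]
tool_rot: [3.142, 0.0, 3.014]
force: [0.0, 0.4, -2.6]
width: 25.3
gripper_force: 60.0
```

move_arm --rows "0 0 0.004 0 0 0 1;0 0 0.008 0 0 0 1;0 0 0.01 0 0 0 1;0 0 0.01 0 0 0 1"

```text
clock: 10.87
eef_pos: [661.0, -293.1, 83.7]
tool_rot: [-3.142, 0.001, 3.014]
force: [-4.2, 2.1, 11.1]
width: 24.7
gripper_force: 62.1
```

move_arm --rows "0 0 -0.006 0 0 0 1;0 0 -0.006 0 0 0 -1;0 0 -0.006 0 0 0 -1;0 0 -0.006 0 0 0 -1;0 0 -0.006 0 0 0 -1;0 0 -0.006 0 0 0 -1;0 0 -0.15 0 0 0 -1;0 0 -0.3 0 0 0 -1;0 0 -0.45 0 0 0 -1;0 0 -0.45 0 0 0 -1;0 0 -0.45 0 0 0 -1"

```text
clock: 11.78
eef_pos: [663.3, -294.1, 221.2]
tool_rot: [-3.139, 0.009, 3.014]
force: [1.0, 0.1, 0.1]
width: 85.3
gripper_force: 0.0
```

Run:
```python
from h import *
y=np.radians(172.5)
d=cam('wrist');cv2.imwrite('pics/w3.png',d['img'][:,:,::-1])
chain(((529,27,220),y),((529,27,95),y),((529,27,235),y),((600,-287,235),y),((600,-287,86),y),((600,-287,220),y),((453,37,220),y),((453,37,95),y),((453,37,235),y),((641,-192,235),y),((641,-192,86),y))
```

```text
now [ 661.7 -293.3  218.1] [-3.14   0.004  3.014] 11.8333
(529, 27, 220) [ 5.740e-01  1.003e+00 -1.000e-02 -1.000e-03  3.000e-03  2.000e-03]
(529, 27, 95) [ 0.    -0.     0.417  0.     0.     0.   ]
(529, 27, 235) [ 0.     0.    -0.467  0.     0.     0.   ]
(600, -287, 235) [-0.371 -1.007 -0.     0.     0.     0.   ]
(600, -287, 86) [ 0.    -0.     0.497  0.     0.     0.   ]
(600, -287, 220) [ 0.     0.    -0.447  0.     0.     0.   ]
(453, 37, 220) [0.627 1.007 0.    0.    0.    0.   ]
(453, 37, 95) [ 0.    -0.     0.417  0.     0.     0.   ]
(453, 37, 235) [ 0.     0.    -0.467  0.     0.     0.   ]
(641, -192, 235) [-0.721 -0.675 -0.     0.     0.     0.   ]
(641, -192, 86) [ 0.    -0.     0.497  0.     0.     0.   ]
```

View pics/w3.png

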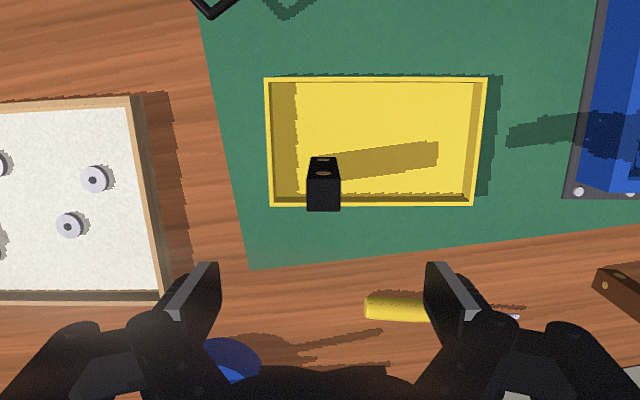

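The first black bar stands upright in the tray (323,183), clear of the wall. I'll go on with the other two.

move_arm --rows "0.574 1 0 0 0 0 -1;0.574 1 0 0 0 0 -1;0.574 1 0 0 0 0 -1;0.574 1 0 0 0 0 -1;0.574 1 0 0 0 0 -1;0.574 1 0 0 0 0 -1;0.574 1 0 0 0 0 -1;0.574 1 0 0 0 0 -1;0.574 1 0 0 0 0 -1;0.574 1 0 0 0 0 -1;0.574 1 0 0 0 0 -1"

```text
clock: 12.75
eef_pos: [527.3, 27.0, 214.9]
tool_rot: [-3.141, -0.002, 3.016]
force: [0.9, -0.5, -0.0]
width: 85.4
gripper_force: 0.0
```

move_arm --rows "0 0 0.14 0 0 0 -1;0 0 0.28 0 0 0 -1;0 0 0.41 0 0 0 -1;0 0 0.41 0 0 0 -1;0 0 0.41 0 0 0 -1;0 0 0.41 0 0 0 1;0 0 0.41 0 0 0 1;0 0 0.41 0 0 0 1;0 0 0.41 0 0 0 1;0 0 0.41 0 0 0 1;0 0 0.41 0 0 0 1;0 0 0.41 0 0 0 1"

```text
clock: 13.75
eef_pos: [529.0, 26.6, 94.6]
tool_rot: [3.141, 0.003, 3.014]
force: [-1.3, 1.0, 8.5]
width: 25.1
gripper_force: 58.7
```

move_arm --rows "0 0 -0.1 0 0 0 1;0 0 -0.2 0 0 0 1;0 0 -0.3 0 0 0 1;0 0 -0.4 0 0 0 1;0 0 -0.47 0 0 0 1;0 0 -0.47 0 0 0 1;0 0 -0.47 0 0 0 1"

```text
clock: 14.33
eef_pos: [528.3, 26.7, 235.0]
tool_rot: [3.141, 0.002, 3.014]
force: [-0.4, -0.4, -2.8]
width: 25.2
gripper_force: 60.2
```

move_arm --rows "-0.06 -0.1 0 0 0 0 1;-0.08 -0.2 0 0 0 0 1;-0.1 -0.32 0 0 0 0 1;-0.15 -0.44 0 0 0 0 1;-0.2 -0.56 0 0 0 0 1;-0.25 -0.68 0 0 0 0 1;-0.3 -0.8 0 0 0 0 1;-0.35 -0.92 0 0 0 0 1;-0.371 -1 0 0 0 0 1;-0.371 -1 0 0 0 0 1;-0.371 -1 0 0 0 0 1;-0.371 -1 0 0 0 0 1"

```text
clock: 15.33
eef_pos: [599.3, -283.5, 231.7]
tool_rot: [3.139, -0.004, 3.015]
force: [-0.1, 1.0, -2.2]
width: 25.2
gripper_force: 60.2
```

move_arm --rows "0 0 0.1 0 0 0 1;0 0 0.2 0 0 0 1;0 0 0.3 0 0 0 1;0 0 0.4 0 0 0 1;0 0 0.45 0 0 0 1;0 0 0.48 0 0 0 1;0 0 0.49 0 0 0 1;0 0 0.5 0 0 0 1;0 0 0.5 0 0 0 1;0 0 0.5 0 0 0 1"

```text
clock: 16.17
eef_pos: [601.1, -285.2, 85.1]
tool_rot: [-3.141, 0.002, 3.015]
force: [-0.5, -0.5, -2.4]
width: 25.5
gripper_force: 60.1
```

move_arm --rows "0 0 0.004 0 0 0 1;0 0 0.007 0 0 0 1;0 0 0.01 0 0 0 1;0 0 0.01 0 0 0 1"

```text
clock: 16.5
eef_pos: [601.0, -285.6, 82.7]
tool_rot: [-3.141, 0.002, 3.014]
force: [-1.2, 0.6, 6.3]
width: 25.1
gripper_force: 61.2
```

move_arm --rows "0 0 -0.002 0 0 0 1;0 0 -0.002 0 0 0 -1;0 0 -0.002 0 0 0 -1;0 0 -0.002 0 0 0 -1;0 0 -0.002 0 0 0 -1;0 0 -0.002 0 0 0 -1;0 0 -0.15 0 0 0 -1;0 0 -0.3 0 0 0 -1;0 0 -0.45 0 0 0 -1;0 0 -0.45 0 0 0 -1;0 0 -0.45 0 0 0 -1"

```text
clock: 17.42
eef_pos: [602.7, -286.4, 220.6]
tool_rot: [-3.139, 0.008, 3.014]
force: [0.1, 0.6, -0.3]
width: 85.4
gripper_force: 0.0
```

move_arm --rows "0.627 1 0 0 0 0 -1;0.627 1 0 0 0 0 -1;0.627 1 0 0 0 0 -1;0.627 1 0 0 0 0 -1;0.627 1 0 0 0 0 -1;0.627 1 0 0 0 0 -1;0.627 1 0 0 0 0 -1;0.627 1 0 0 0 0 -1;0.627 1 0 0 0 0 -1;0.627 1 0 0 0 0 -1;0.627 1 0 0 0 0 -1"

```text
clock: 18.33
eef_pos: [450.7, 37.5, 215.0]
tool_rot: [-3.141, -0.002, 3.018]
force: [-0.2, -0.6, 0.9]
width: 85.4
gripper_force: 0.0
```

move_arm --rows "0 0 0.14 0 0 0 -1;0 0 0.28 0 0 0 -1;0 0 0.4 0 0 0 -1;0 0 0.4 0 0 0 -1;0 0 0.4 0 0 0 -1"

```text
clock: 18.75
eef_pos: [450.4, 34.7, 94.1]
tool_rot: [-3.139, -0.006, 3.012]
force: [-0.1, 0.7, 0.5]
width: 85.1
gripper_force: 0.0
```

move_arm --rows "0 0 0 0 0 0 1;0 0 0 0 0 0 1;0 0 0 0 0 0 1;0 0 0 0 0 0 1;0 0 0 0 0 0 1;0 0 0 0 0 0 1;0 0 0 0 0 0 1"

```text
clock: 19.33
eef_pos: [452.7, 36.5, 97.5]
tool_rot: [3.141, 0.003, 3.014]
force: [-1.1, -0.9, 10.6]
width: 25.2
gripper_force: 58.6
```

move_arm --rows "0 0 -0.1 0 0 0 1;0 0 -0.2 0 0 0 1;0 0 -0.3 0 0 0 1;0 0 -0.4 0 0 0 1;0 0 -0.47 0 0 0 1;0 0 -0.47 0 0 0 1;0 0 -0.47 0 0 0 1"

```text
clock: 19.92
eef_pos: [452.1, 36.5, 237.9]
tool_rot: [3.141, 0.003, 3.015]
force: [-0.5, 0.2, -2.4]
width: 25.1
gripper_force: 60.3
```

move_arm --rows "-0.1 -0.06 0 0 0 0 1;-0.2 -0.16 0 0 0 0 1;-0.3 -0.26 0 0 0 0 1;-0.4 -0.36 0 0 0 0 1;-0.5 -0.46 0 0 0 0 1;-0.6 -0.56 0 0 0 0 1;-0.68 -0.64 0 0 0 0 1;-0.721 -0.67 0 0 0 0 1;-0.721 -0.67 0 0 0 0 1;-0.721 -0.67 0 0 0 0 1;-0.721 -0.67 0 0 0 0 1"

```text
clock: 20.83
eef_pos: [639.4, -188.9, 234.8]
tool_rot: [3.14, -0.004, 3.015]
force: [0.3, 0.1, -1.7]
width: 25.0
gripper_force: 60.1
```

move_arm --rows "0 0 0.1 0 0 0 1;0 0 0.2 0 0 0 1;0 0 0.3 0 0 0 1;0 0 0.4 0 0 0 1;0 0 0.45 0 0 0 1;0 0 0.48 0 0 0 1;0 0 0.49 0 0 0 1;0 0 0.5 0 0 0 1;0 0 0.5 0 0 0 1;0 0 0.5 0 0 0 1"

```text
clock: 21.67
eef_pos: [641.7, -190.5, 88.2]
tool_rot: [-3.141, 0.002, 3.014]
force: [-0.4, -0.8, -3.1]
width: 25.3
gripper_force: 60.1
```

move_arm --rows "0 0 0.004 0 0 0 1;0 0 0.008 0 0 0 1;0 0 0.011 0 0 0 1;0 0 0.011 0 0 0 1"

```text
clock: 22.0
eef_pos: [641.6, -190.8, 85.6]
tool_rot: [-3.141, 0.002, 3.014]
force: [-2.7, -0.1, 6.3]
width: 24.6
gripper_force: 61.2
```

move_arm --rows "0 0 -0.002 0 0 0 1;0 0 -0.002 0 0 0 -1;0 0 -0.002 0 0 0 -1;0 0 -0.002 0 0 0 -1;0 0 -0.002 0 0 0 -1;0 0 -0.002 0 0 0 -1;0 0 -0.15 0 0 0 -1;0 0 -0.3 0 0 0 -1;0 0 -0.5 0 0 0 -1;0 0 -0.5 0 0 0 -1;0 0 -0.5 0 0 0 -1"

```text
clock: 22.92
eef_pos: [644.5, -191.8, 240.7]
tool_rot: [-3.14, 0.012, 3.014]
force: [0.5, -1.0, 0.2]
width: 85.6
gripper_force: 0.0
```

Run:
```python
from h import *
D=lambda psi,th:R.from_euler('z',psi,degrees=True)*R.from_euler('x',np.pi)*R.from_euler('y',th,degrees=True)
d=cam('wrist');cv2.imwrite('pics/w4.png',d['img'][:,:,::-1])
print(read_state()['qpos'].round(2))
chain(((678,5.7,200),D(172.4,-45)),((678,5.7,89),D(172.4,-45)))
```

```text
[ 0.18  0.67  0.12  1.47 -0.09  1.    1.77]
now [ 642.8 -191.2  237.4] [-3.141  0.007  3.014] 22.9667
(678, 5.7, 200) [-0.032  0.666  0.124  0.001 -0.495  0.003]
(678, 5.7, 89) [ 0.262 -0.     0.262  0.     0.     0.   ]
```

View pics/w4.png

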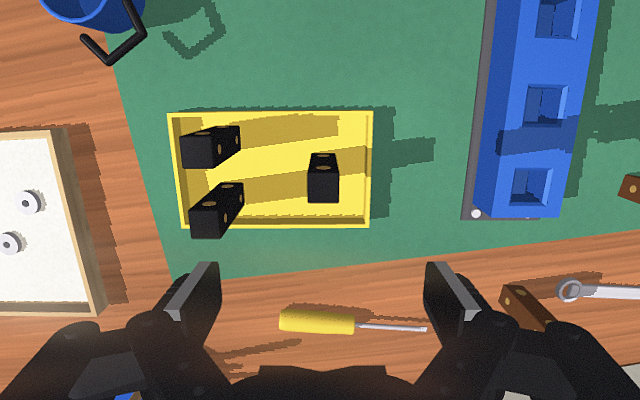

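All three black bars stand upright inside the tray at (210,148), (217,210) and (323,178), and slots 2–4 are seen empty. Now a dry test of the tilted placing pose.

move_arm --rows "-0.032 0.666 0.124 0 -0.5 0 -1;-0.032 0.666 0.124 0 -0.5 0 -1;-0.032 0.666 0.124 0 -0.5 0 -1;-0.032 0.666 0.124 0 -0.5 0 -1;-0.032 0.666 0.124 0 -0.5 0 -1;-0.032 0.666 0.124 0 -0.5 0 -1;-0.032 0.666 0.124 0 -0.5 0 -1;-0.032 0.666 0.124 0 -0.5 0 -1;-0.032 0.666 0.124 0 -0.5 0 -1;-0.032 0.666 0.124 0 -0.5 0 -1"

```text
clock: 23.8
eef_pos: [701.0, 16.7, 242.3]
tool_rot: [-3.107, 0.579, 3.025]
force: [0.9, 0.6, -0.4]
width: 85.3
gripper_force: 0.0
```

move_arm --rows "0.087 0 0.087 0 0 0 -1;0.175 0 0.175 0 0 0 -1;0.262 0 0.262 0 0 0 -1;0.262 0 0.262 0 0 0 -1;0.262 0 0.262 0 0 0 -1"

```text
clock: 24.22
eef_pos: [710.0, 24.3, 177.8]
tool_rot: [-3.097, 0.51, 3.01]
force: [0.0, -0.1, -0.7]
width: 85.4
gripper_force: 0.0
```

Run:
```python
from h import *
s=read_state();print(s['qpos'].round(2),s['eef_pos'],Rt(s).as_matrix().round(2))
```

```text
[-0.54  0.73  0.61  1.9  -1.1   0.23  2.3 ] [710.04594694  24.32892755 177.75828387] [[-0.87  0.15  0.48]
 [ 0.11  0.99 -0.11]
 [-0.49 -0.04 -0.87]]
```

```bash
cat > kin.py <<'E'
import numpy as np, itertools
from scipy.optimize import least_squares
from scipy.spatial.transform import Rotation as R
data=[([-1.23282,.62934,.03843,1.51836,-.027,.99627,-.01998],(255.1,597.2,244.4),(-3.1397,0,2.73785)),
([-.37,.41,.03,1.47,-.02,1.27,1.11],(559.3,172.1,399.5),(3.14,-.002,3.015)),
([-.18,.32,.1,1.81,-.04,1.01,1.37],(498.4,25.5,327.4),(-3.1406,-.0035,3.0122)),
([.18,.67,.12,1.47,-.09,1.0,1.77],(642.8,-191.2,237.4),(-3.141,.007,3.014)),
([-.54,.73,.61,1.9,-1.1,.23,2.3],(710.,24.3,177.8),(-3.097,.51,3.01))]
def fk(p,sg,q):
    d1,d3,d5,d7,a3,a5,a7,y0,y7=p
    Rr=R.from_euler('z',y0);P=np.array([0,0,d1])
    Rr=Rr*R.from_euler('z',sg[0]*q[0])*R.from_euler('y',q[1])*R.from_euler('z',sg[1]*q[2])
    P=P+Rr.apply([a3,0,d3]);Rr=Rr*R.from_euler('y',q[3])*R.from_euler('z',sg[2]*q[4])
    P=P+Rr.apply([a5,0,d5]);Rr=Rr*R.from_euler('y',q[5])*R.from_euler('z',sg[3]*q[6])*R.from_euler('z',y7)
    return P+Rr.apply([0,0,d7]),Rr
def res(p,sg):
    o=[]
    for q,x,r in data:
        P,Rr=fk(p,sg,q);o+=list(P-np.array(x));o+=list(300*(R.from_euler('xyz',r).inv()*Rr).as_rotvec())
    return np.array(o)
if __name__=='__main__':
    best=[]
    for sg in itertools.product((-1,1),repeat=4):
        for y7 in(-1.57,0,1.57,3.1):
            f=least_squares(res,[340,400,400,300,0,0,0,0,y7],args=(sg,));best.append((f.cost,sg,f.x))
    best.sort(key=lambda t:t[0])
    for b in best[:3]:print(b[0],b[1],b[2].round(2).tolist())
    print(res(best[0][2],best[0][1]).reshape(-1,6).round(1))
E
python3 kin.py
```

```text
87.59663917332703 (-1, -1, -1, -1) [359.67, 564.47, 394.2, 345.26, -6.51, 16.35, -7953.49, -0.05, 1.52]
87.59663917333475 (-1, -1, -1, -1) [359.67, 564.47, 394.2, 345.26, -6.51, 16.35, -743.02, -0.05, 1.52]
87.59663917339469 (-1, -1, -1, -1) [359.67, 564.47, 394.2, 345.26, -6.51, 16.35, 9446.1, -0.05, 1.52]
[[ 1.8 -2.5  1.6 -0.   0.   0. ]
 [-0.1  5.5 -0.2 -0.5  2.5 -0.6]
 [-1.6  4.6  2.5 -1.2 -1.9  2.3]
 [-1.1 -3.3 -1.  -0.2 -0.  -1.3]
 [ 0.6 -0.2 -2.8  7.9 -0.1 -0.4]]
```

```bash
cat > ik.py <<'E'
from kin import *
P0=[359.67,564.47,394.2,345.26,-6.51,16.35,0,-.05,1.52];SG=(-1,-1,-1,-1)
lo=np.array([-3.06,-.37,-1.25,.18,-1.1,.23,-2.94]);hi=np.array([3.06,2.12,1.32,2.47,4.24,1.98,2.94])
D=lambda psi,th:R.from_euler('z',psi,degrees=True)*R.from_euler('x',np.pi)*R.from_euler('y',th,degrees=True)
rng=np.random.default_rng(0)
def ik(x,Rg,q0=None,n=12):
    best=None
    starts=[np.array(q0)] if q0 is not None else [np.array([-.2,.5,.1,1.6,-.1,1.,s]) for s in(1.4,-1.6)]+[rng.uniform(np.maximum(lo,-1.5),np.minimum(hi,2.)) for _ in range(n)]
    def f(q):
        P,Rr=fk(P0,SG,q);return np.r_[P-x,300*(Rg.inv()*Rr).as_rotvec(),2*(q-(lo+hi)/2)/(hi-lo)]
    for s in starts:
        r=least_squares(f,np.clip(s,lo+.01,hi-.01),bounds=(lo,hi),max_nfev=150);e=np.linalg.norm(r.fun[:6])
        m=min((r.x-lo).min(),(hi-r.x).min())
        if best is None or (e<15)*(m+1)>(best[0]<15)*(best[1]+1) : best=(e,m,r.x)
    return best
if __name__=='__main__':
    bars={'A':(521.8,211,81),'B':(412.6,186,85),'C':(397.3,-195.3,82)}
    for nm,(x,y,a) in bars.items():
        for psi in(a,a-180):
            for th in(45,-45,30,-30,60,-60):
                w=np.sign(th)*np.array([np.cos(np.radians(psi)),np.sin(np.radians(psi))])
                al=abs(np.radians(th));z=14*np.cos(al)+11*np.sin(al)+2
                e,m,q=ik(np.r_[np.array([x,y])-25*w,z],D(psi,th))
                print(nm,psi,th,round(e,1),round(m,2),q.round(2).tolist() if e<15 else '')
    for s in((678,5.7),(602.6,15.8),(527,25.8),(452,36)):
        for psi in(-7.6,82.4,172.4,-97.6):
            for th in(45,-45,30,-30,60,-60):
                e,m,q=ik(np.array([*s,89]),D(psi,th))
                if e<15: print(s[0],psi,th,round(e,1),round(m,2),q.round(2).tolist())
E
time python3 ik.py
```

```text
A 81 45 0.0 0.04 [0.75, 1.47, -1.21, 2.1, 1.49, 0.43, -1.38]
A 81 -45 0.0 0.67 [-0.78, 1.16, 0.03, 1.34, 0.46, 1.31, -1.19]
A 81 30 0.0 0.14 [0.55, 1.25, -1.11, 2.1, 1.5, 0.5, -1.61]
A 81 -30 0.0 0.82 [-0.64, 1.03, -0.1, 1.53, 0.51, 1.05, -1.23]
A 81 60 0.0 0.0 [0.75, 1.44, -0.83, 2.02, -0.72, 0.23, 0.99]
A 81 -60 0.0 0.41 [-0.87, 1.32, 0.14, 1.15, 0.45, 1.57, -1.15]
A -99 45 0.0 0.61 [-0.69, 1.17, -0.15, 1.34, 0.61, 1.37, 1.84]
A -99 -45 0.0 0.02 [0.75, 1.49, -1.23, 2.1, 1.5, 0.46, 1.76]
A -99 30 0.0 0.84 [-0.52, 1.05, -0.32, 1.53, 0.69, 1.14, 1.77]
A -99 -30 0.0 0.12 [0.56, 1.27, -1.13, 2.1, 1.51, 0.52, 1.53]
A -99 60 0.0 0.36 [-0.8, 1.32, -0.02, 1.15, 0.57, 1.62, 1.9]
A -99 -60 0.0 0.0 [0.9, 1.7, -1.25, 2.04, 1.17, 0.39, 2.28]
B 85 45 0.0 0.03 [0.87, 1.52, -1.22, 2.33, 1.69, 0.5, -1.51]
B 85 -45 0.0 0.79 [-0.85, 1.07, -0.02, 1.68, 0.53, 1.12, -1.38]
B 85 30 0.0 0.08 [0.65, 1.3, -1.17, 2.36, 1.79, 0.59, -1.85]
B 85 -30 0.0 0.62 [-0.68, 0.95, -0.19, 1.85, 0.65, 0.89, -1.46]
B 85 60 0.0 0.0 [0.81, 1.4, -0.67, 2.22, -1.1, 0.28, 1.53]
B 85 -60 0.0 0.62 [-0.97, 1.23, 0.1, 1.51, 0.46, 1.
[... 5801 characters left out ...]
.42]
452 82.4 -60 0.0 0.69 [-0.73, 1.06, 0.1, 1.78, 0.67, 1.21, -1.33]
452 172.4 45 0.0 0.57 [0.1, 1.04, -0.28, 1.5, 0.08, 1.41, 1.24]
452 172.4 30 0.0 0.76 [0.14, 0.9, -0.36, 1.71, 0.17, 1.1, 1.15]
452 172.4 60 0.0 0.28 [0.08, 1.19, -0.26, 1.3, 0.04, 1.7, 1.27]
452 -97.6 45 0.0 0.57 [-0.45, 0.92, -0.23, 1.9, 0.84, 1.13, 1.68]
452 -97.6 -45 0.0 0.0 [1.1, 1.33, -1.25, 2.14, 0.84, 0.56, 2.49]
452 -97.6 30 0.0 0.46 [-0.22, 0.82, -0.41, 2.01, 0.91, 0.97, 1.69]
452 -97.6 -30 0.0 0.0 [0.95, 1.16, -1.25, 2.19, 1.09, 0.61, 2.09]
452 -97.6 60 0.0 0.68 [-0.62, 1.06, -0.07, 1.79, 0.77, 1.3, 1.7]
452 -97.6 -60 0.0 0.0 [0.53, 1.03, 0.02, 2.08, -1.1, 1.08, -1.65]
real	1m39.577s
user	1m39.922s
sys	0m0.084s
```

```bash
cat > sil.py <<'E'
from h import *
D=lambda psi,th:R.from_euler('z',psi,degrees=True)*R.from_euler('x',np.pi)*R.from_euler('y',th,degrees=True)
def top():
    d=cam('top');H=hsv(d);h,s,v=H[...,0],H[...,1],H[...,2]
    for c in blobs((s<60)&(v>150),60,900):
        r=rect(d,c,26)
        if 350<r[0]<720 and abs(r[1])<330: print('top silver',r)
    return d
def pick(x,y,a,th):
    psi=a;w=np.sign(th)*np.array([np.cos(np.radians(psi)),np.sin(np.radians(psi))]);al=abs(np.radians(th))
    g=D(psi,th);t=np.r_[np.array([x,y])-25*w,14*np.cos(al)+11*np.sin(al)+2];return t,g,t-110*g.as_matrix()[:,2]
E
python3 - <<'E'
from sil import *
d=top();print('weight',onplane(d,[(201,260)],56))
t,g,p=pick(522.5,211,81.5,-45);print('target',t.round(1))
chain(((600,100,300),D(126,0)),(p.round(1),g),(t.round(1),g))
E
```

```text
top silver (400.3, -194.3, 97.3, 29.4, 82.0)
weight [[457.61919008 360.178907  ]]
target [526.2 235.7  19.7]
now [710.  24. 178.] [-3.097  0.51   3.009] 24.2667
(600, 100, 300) [ 0.148  0.178 -0.557  0.105  0.318  0.497]
[537.7 312.7  97.5] [ 0.696  0.249  0.675  0.194 -0.474  0.468]
[526.2 235.7  19.7] [-0.     0.     0.367  0.     0.     0.   ]
```

move_arm --rows "0.148 0.178 -0.557 0.105 0.318 0.497 -1;0.148 0.178 -0.557 0.105 0.318 0.497 -1;0.148 0.178 -0.557 0.105 0.318 0.497 -1;0.148 0.178 -0.557 0.105 0.318 0.497 -1;0.148 0.178 -0.557 0.105 0.318 0.497 -1;0.148 0.178 -0.557 0.105 0.318 0.497 -1;0.148 0.178 -0.557 0.105 0.318 0.497 -1;0.148 0.178 -0.557 0.105 0.318 0.497 -1;0.148 0.178 -0.557 0.105 0.318 0.497 -1;0.148 0.178 -0.557 0.105 0.318 0.497 -1"

```text
clock: 25.1
eef_pos: [600.7, 98.0, 301.9]
tool_rot: [3.138, 0.002, 2.199]
force: [0.1, -0.1, -0.5]
width: 85.3
gripper_force: 0.0
```

Run:
```python
from sil import *
top()
d=cam('wrist');H=hsv(d);h,s,v=H[...,0],H[...,1],H[...,2]
for c in blobs((s<45)&(v>165),700,9000): print('w',rect(d,c,26),c.reshape(-1,2).mean(0))
print(read_state()['qpos'].round(2))
t,g,p=pick(522.5,211,81.5,-45)
chain((p.round(1),g),(t.round(1),g))
```

```text
top silver (400.3, -194.3, 97.3, 29.3, 82.0)
top silver (415.3, 186.9, 98.9, 29.9, 85.2)
w (1089.3, 192.6, 234.5, 195.6, 5.9) [608.61182519 308.01285347]
w (397.2, -195.2, 95.4, 26.0, 82.2) [ 65.78225806 252.9516129 ]
w (832.6, 158.9, 139.1, 36.1, 76.7) [500.88489209 231.34532374]
w (611.8, 242.9, 67.8, 29.5, -81.4) [406.18627451  60.40196078]
w (522.1, 211.8, 96.0, 26.0, 81.4) [325.58823529  36.51176471]
w (410.6, 164.0, 48.6, 26.1, 85.2) [214.14814815  13.53703704]
[-0.84  0.81  1.24  1.59 -0.79  1.32  1.15]
now [599.8  99.4 301.6] [3.138e+00 1.000e-03 2.201e+00] 25.2
[537.7 312.7  97.5] [ 0.697  0.249  0.681  0.197 -0.475  0.468]
[526.2 235.7  19.7] [-0.     0.     0.367  0.     0.     0.   ]
```

move_arm --rows "0.697 0.249 0.681 0.197 -0.475 0.468 -1;0.697 0.249 0.681 0.197 -0.475 0.468 -1;0.697 0.249 0.681 0.197 -0.475 0.468 -1;0.697 0.249 0.681 0.197 -0.475 0.468 -1;0.697 0.249 0.681 0.197 -0.475 0.468 -1;0.697 0.249 0.681 0.197 -0.475 0.468 -1;0.697 0.249 0.681 0.197 -0.475 0.468 -1;0.697 0.249 0.681 0.197 -0.475 0.468 -1;0.697 0.249 0.681 0.197 -0.475 0.468 -1;0.697 0.249 0.681 0.197 -0.475 0.468 -1;0.697 0.249 0.681 0.197 -0.475 0.468 -1;0.697 0.249 0.681 0.197 -0.475 0.468 -1"

```text
clock: 26.2
eef_pos: [538.2, 312.5, 99.1]
tool_rot: [-3.141, 0.784, 1.422]
force: [1.1, -0.6, 0.4]
width: 85.3
gripper_force: 0.0
```

Run:
```python
from sil import *
print(read_state()['qpos'].round(2))
t,g,p=pick(522.5,211.5,81.4,-45)
chain((p.round(1),g),(t.round(1),g))
```

```text
[-1.23  1.45  1.29  1.18 -0.6   1.58 -0.31]
now [538.2 312.5  99.1] [-3.141  0.784  1.422] 26.2
[537.9 313.1  97.5] [ 0.005 -0.001  0.002  0.    -0.001  0.001]
[526.2 236.2  19.7] [ 0.    -0.     0.367  0.     0.     0.   ]
```

move_arm --rows "0.004 0 0.12 0 0 0 -1;0.004 0 0.24 0 0 0 -1;0.004 0 0.33 0 0 0 -1;0.004 0 0.369 0 0 0 -1;0.004 0 0.369 0 0 0 -1;0.004 0 0.369 0 0 0 -1;0.004 0 0.369 0 0 0 -1"

```text
clock: 26.78
eef_pos: [527.7, 238.4, 20.5]
tool_rot: [3.14, 0.784, 1.423]
force: [0.5, -0.8, 0.9]
width: 85.5
gripper_force: 0.0
```

move_arm --rows "0 0 0 0 0 0 1;0 0 0 0 0 0 1;0 0 0 0 0 0 1;0 0 0 0 0 0 1;0 0 0 0 0 0 1;0 0 0 0 0 0 1;0 0 0 0 0 0 1"

```text
clock: 27.37
eef_pos: [526.6, 237.0, 18.8]
tool_rot: [-3.14, 0.786, 1.423]
force: [0.5, 1.0, 1.9]
width: 25.0
gripper_force: 59.8
```

Run:
```python
from sil import *
print(read_state()['qpos'].round(2),read_state()['tool_rot'])
a=D(82.4,45);g=D(81.4,-45)
chain(((526,236,180),g),((600,100,260),D(82,0)),((678,5.7,220),a),((678,5.7,125),a))
```

```text
[-1.23  1.53  1.24  1.39 -0.66  1.36 -0.24] [-3.14047459  0.78618428  1.42321755]
now [526.6 237.   18.8] [-3.14   0.786  1.423] 27.3667
(526, 236, 180) [-0.383 -0.002 -0.377  0.     0.001  0.001]
(600, 100, 260) [-0.479  0.312  0.102 -0.003  0.5   -0.006]
(678, 5.7, 220) [-0.275  0.301  0.133  0.002  0.5   -0.004]
(678, 5.7, 125) [-0.224 -0.     0.224  0.     0.     0.   ]
```

move_arm --rows "-0.13 0 -0.13 0 0 0 1;-0.26 0 -0.26 0 0 0 1;-0.383 0 -0.377 0 0 0 1;-0.383 0 -0.377 0 0 0 1;-0.383 0 -0.377 0 0 0 1;-0.383 0 -0.377 0 0 0 1;-0.383 0 -0.377 0 0 0 1;-0.383 0 -0.377 0 0 0 1"

```text
clock: 28.03
eef_pos: [525.5, 235.7, 177.6]
tool_rot: [-3.136, 0.787, 1.426]
force: [0.7, 0.4, -2.0]
width: 24.9
gripper_force: 59.8
```

move_arm --rows "-0.07 0.05 0.02 0 0.07 0 1;-0.14 0.1 0.04 0 0.14 0 1;-0.21 0.15 0.05 0 0.21 0 1;-0.28 0.2 0.06 0 0.28 0 1;-0.35 0.25 0.08 0 0.35 0 1;-0.42 0.28 0.1 0 0.42 0 1;-0.479 0.312 0.102 0 0.5 0 1;-0.479 0.312 0.102 0 0.5 0 1;-0.479 0.312 0.102 0 0.5 0 1;-0.479 0.312 0.102 0 0.5 0 1"

```text
clock: 28.87
eef_pos: [600.0, 100.1, 258.3]
tool_rot: [-3.137, 0.002, 1.421]
force: [0.3, 1.0, -3.1]
width: 25.1
gripper_force: 59.6
```

Run:
```python
from sil import *
print(read_state()['qpos'].round(2))
a=D(82.4,45)
chain(((677.2,0,220),a),((677.2,0,130),a))
```

```text
[-0.79  0.8   1.1   1.64 -0.76  1.19  0.33]
now [600.  100.1 258.3] [-3.137e+00  2.000e-03  1.421e+00] 28.8667
(677.2, 0, 220) [-0.291  0.305  0.127  0.002  0.501 -0.011]
(677.2, 0, 130) [-0.212 -0.     0.212  0.     0.     0.   ]
```

move_arm --rows "-0.04 0.04 0.02 0 0.07 0 1;-0.08 0.08 0.04 0 0.14 0 1;-0.12 0.12 0.05 0 0.21 0 1;-0.16 0.16 0.06 0 0.28 0 1;-0.2 0.2 0.08 0 0.35 0 1;-0.25 0.25 0.1 0 0.42 0 1;-0.291 0.305 0.127 0 0.5 -0.01 1;-0.291 0.305 0.127 0 0.5 -0.01 1;-0.291 0.305 0.127 0 0.5 -0.01 1;-0.291 0.305 0.127 0 0.5 -0.01 1;-0.291 0.305 0.127 0 0.5 -0.01 1"

```text
clock: 29.78
eef_pos: [677.9, 3.3, 220.3]
tool_rot: [3.139, -0.784, 1.443]
force: [0.1, 2.0, -1.9]
width: 25.3
gripper_force: 59.7
```

Run:
```python
from sil import *
print(read_state()['qpos'].round(2))
a=D(82.4,45)
chain(((677.2,0,220),a),((677.2,0,130),a))
d=cam('side');cv2.imwrite('pics/s5.png',cv2.resize(d['img'][60:310,170:490,::-1],(800,625))[:600])
```

```text
[ 0.09  0.85  0.39  1.51 -1.08  1.35  0.82]
now [677.9   3.3 220.3] [ 3.139 -0.784  1.443] 29.7833
(677.2, 0, 220) [-0.009 -0.001 -0.007 -0.     0.001  0.002]
(677.2, 0, 130) [-0.212 -0.     0.212  0.     0.     0.   ]
```

View pics/s5.png

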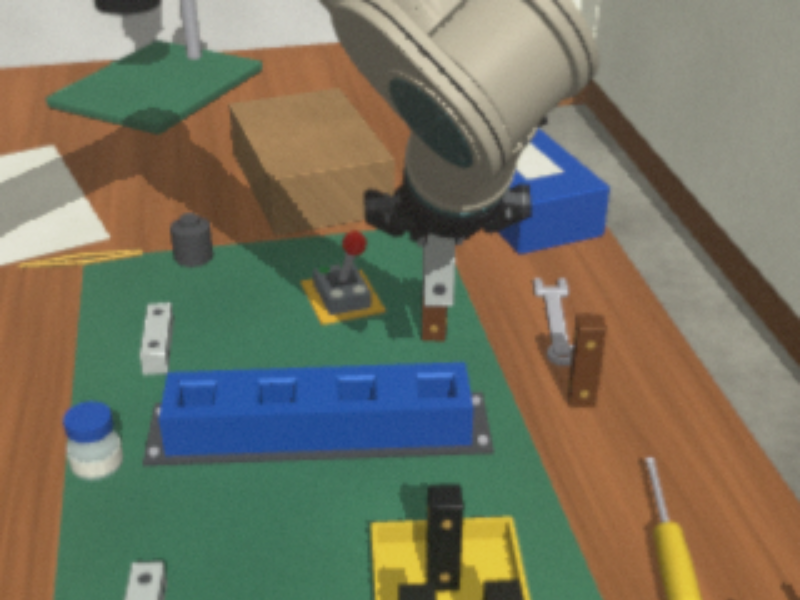

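The silver bar hangs upright at (438,280) above the row; slot 4 is at (437,383). Bar B is unmoved at (157,338).

move_arm --rows "-0.07 0 0.07 0 0 0 1;-0.14 0 0.14 0 0 0 1;-0.21 0 0.2 0 0 0 1;-0.221 0 0.205 0 0 0 1;-0.221 0 0.205 0 0 0 1;-0.221 0 0.205 0 0 0 1"

```text
clock: 30.33
eef_pos: [678.8, -2.0, 132.6]
tool_rot: [3.133, -0.784, 1.444]
force: [-0.8, -0.3, -1.1]
width: 24.9
gripper_force: 59.7
```

Run:
```python
from sil import *
print(read_state()['qpos'].round(2),read_state()['force'])
a=D(82.4,45)
chain(((677.2,0,130),a),((677.2,0,110),a),((677.2,0,90),a))
d=cam('side');
# predicted bar lower-end, slot corners
sc=lambda P:(proj(d,P)-[170,60])*2.5
print('bar bottom pred',sc((677.9,5.7,130-73.6)),'slot4',sc((678,5.7,50)))
cv2.imwrite('pics/s6.png',cv2.resize(d['img'][130:250,270:430,::-1],(800,600),interpolation=cv2.INTER_CUBIC))
```

```text
[ 0.17  0.95  0.27  1.54 -1.09  1.22  0.92] [-0.78169934 -0.34467042 -1.12315813]
now [678.8  -2.  132.6] [ 3.133 -0.784  1.444] 30.3333
(677.2, 0, 130) [-0.002 -0.006  0.01   0.003  0.001  0.003]
(677.2, 0, 110) [-0.047 -0.     0.047  0.     0.     0.   ]
(677.2, 0, 90) [-0.047 -0.     0.047  0.     0.     0.   ]
bar bottom pred [[434.57055465 379.47785804]] slot4 [[434.54604133 384.79149466]]
```

View pics/s6.png

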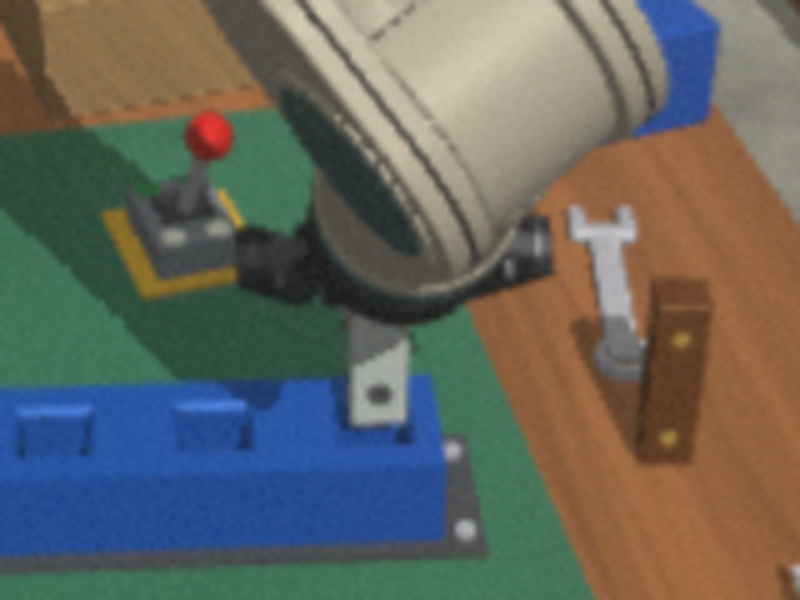

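Bar bottom (350–405, 425) hovers over slot 4's mouth (338–410, ~440), aligned. Inserting.

move_arm --rows "-0.012 0 0.018 0 0 0 1;-0.024 0 0.032 0 0 0 1;-0.036 0 0.044 0 0 0 1;-0.048 0 0.056 0 0 0 1;-0.048 0 0.056 0 0 0 1;-0.048 0 0.056 0 0 0 1"

```text
clock: 30.88
eef_pos: [678.3, -2.1, 108.7]
tool_rot: [3.137, -0.785, 1.439]
force: [-0.7, 0.8, -1.9]
width: 25.0
gripper_force: 59.7
```

move_arm --rows "-0.012 0 0.012 0 0 0 1;-0.024 0 0.024 0 0 0 1;-0.034 0 0.034 0 0 0 1;-0.04 0 0.04 0 0 0 1;-0.04 0 0.04 0 0 0 1;-0.04 0 0.04 0 0 0 1"

```text
clock: 31.38
eef_pos: [678.5, -1.9, 92.0]
tool_rot: [3.136, -0.785, 1.44]
force: [0.3, -0.1, -1.7]
width: 24.7
gripper_force: 59.7
```

move_arm --rows "-0.004 0 0.004 0 0 0 1;-0.007 0 0.007 0 0 0 1;-0.01 0 0.01 0 0 0 1;-0.01 0 0.01 0 0 0 1"

```text
clock: 31.72
eef_pos: [678.8, -2.0, 89.2]
tool_rot: [3.134, -0.786, 1.441]
force: [-0.7, -0.5, 3.6]
width: 25.0
gripper_force: 60.4
```

move_arm --rows "0 0 0 0 0 0 -1;0 0 0 0 0 0 -1;0 0 0 0 0 0 -1;0 0 0 0 0 0 -1;0 0 0 0 0 0 -1;0 0 -0.13 0 0 0 -1;0 0 -0.26 0 0 0 -1;0 0 -0.4 0 0 0 -1;0 0 -0.5 0 0 0 -1;0 0 -0.5 0 0 0 -1"

```text
clock: 32.55
eef_pos: [665.1, -115.1, 198.3]
tool_rot: [3.124, -0.777, 1.441]
force: [0.4, 0.1, -0.3]
width: 85.4
gripper_force: 0.0
```

Run:
```python
from sil import *
print(read_state()['qpos'].round(2))
chain(((520,100,300),D(85,0)))
d=cam('side');H=hsv(d);h,s,v=H[...,0],H[...,1],H[...,2]
print('pred top',proj(d,(678,5.7,112)),'bottom-home mouth',proj(d,(678,5.7,50)))
for c in blobs((s<60)&(v>110),60,2000):
    x=cv2.boundingRect(c)
    if 300<x[0]<380 and 130<x[1]<250: print(x)
top()
```

```text
[ 0.32  0.9   0.28  1.42 -0.95  1.38  0.86]
now [ 665.1 -115.1  198.3] [ 3.124 -0.777  1.441] 32.55
(520, 100, 300) [ 0.7   -0.576  0.203  0.021 -0.494 -0.03 ]
pred top [[344.33311601 192.59801911]] bottom-home mouth [[343.81841653 213.91659787]]
(340, 207, 11, 12)
top silver (415.2, 187.1, 99.2, 30.1, 85.2)
top silver (539.4, -215.9, 127.8, 12.7, -29.6)
```

move_arm --rows "0.7 -0.576 0.203 0.02 -0.494 -0.03 -1;0.7 -0.576 0.203 0.02 -0.494 -0.03 -1;0.7 -0.576 0.203 0.02 -0.494 -0.03 -1;0.7 -0.576 0.203 0.02 -0.494 -0.03 -1;0.7 -0.576 0.203 0.02 -0.494 -0.03 -1;0.7 -0.576 0.203 0.02 -0.494 -0.03 -1;0.7 -0.576 0.203 0.02 -0.494 -0.03 -1;0.7 -0.576 0.203 0.02 -0.494 -0.03 -1;0.7 -0.576 0.203 0.02 -0.494 -0.03 -1;0.7 -0.576 0.203 0.02 -0.494 -0.03 -1;0.7 -0.576 0.203 0.02 -0.494 -0.03 -1"

```text
clock: 33.57
eef_pos: [517.2, 106.4, 297.6]
tool_rot: [-3.134, -0.007, 1.491]
force: [0.2, -0.4, -0.2]
width: 85.5
gripper_force: 0.0
```

Run:
```python
from sil import *
print(read_state()['qpos'].round(2))
top()
d=cam('side');w=cam('wrist')
a=cv2.resize(d['img'][130:260,150:400],(500,260));b=cv2.resize(w['img'],(500,312))
cv2.imwrite('pics/c7.png',np.vstack([a,b])[:,:,::-1])
H=hsv(w);h,s,v=H[...,0],H[...,1],H[...,2]
for c in blobs((s<45)&(v>165),700,9000): print('w',rect(w,c,26),c.reshape(-1,2).mean(0))
t,g,p=pick(412.6,187,85,-45);print(t)
chain((p.round(1),g),(t.round(1),g))
```

```text
[-0.71  0.47  0.68  1.8  -0.35  1.01  0.03]
top silver (400.3, -194.4, 97.0, 29.3, 82.0)
top silver (663.6, 278.9, 145.3, 15.0, -10.7)
w (103.5, -7.5, 211.8, 79.6, 68.6) [ 17.5641791  268.37910448]
w (412.5, 187.4, 95.6, 26.2, 84.7) [224.59722222  98.55555556]
w (834.2, 170.9, 115.6, 35.5, 76.8) [599.91872792  77.62897527]
w (613.3, 242.7, 67.9, 32.0, -81.3) [398.18468468  30.23873874]
[414.77889357 211.90486745  19.67766953]
now [518.  104.5 298. ] [-3.135 -0.008  1.487] 33.7167
[421.6 289.4  97.5] [ 0.582 -0.367  0.675 -0.003 -0.505  0.004]
[414.8 211.9  19.7] [ 0.    -0.     0.367  0.     0.     0.   ]
```

View pics/c7.png

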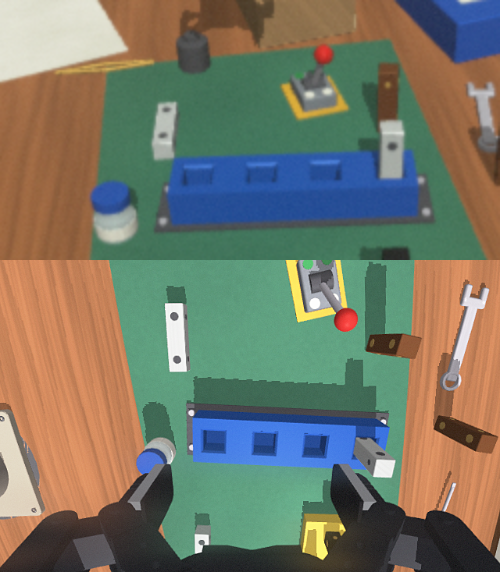

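Silver A stands home in slot 4 (side crop 391,150). Bar B lies at (412.5,187), unmoved.

Run:
```python
from sil import *
t,g,p=pick(412.5,187.2,84.8,-40);print(t)
chain((p.round(1),g),(t.round(1),g))
```

```text
[414.7658145  212.09710997  19.79528591]
now [518.  104.5 298. ] [-3.135 -0.008  1.487] 33.7167
[421.2 282.5 104.1] [ 0.559 -0.367  0.653 -0.003 -0.449  0.006]
[414.8 212.1  19.8] [0.    0.    0.367 0.    0.    0.   ]
```

move_arm --rows "0.559 -0.367 0.653 -0.003 -0.449 0.006 -1;0.559 -0.367 0.653 -0.003 -0.449 0.006 -1;0.559 -0.367 0.653 -0.003 -0.449 0.006 -1;0.559 -0.367 0.653 -0.003 -0.449 0.006 -1;0.559 -0.367 0.653 -0.003 -0.449 0.006 -1;0.559 -0.367 0.653 -0.003 -0.449 0.006 -1;0.559 -0.367 0.653 -0.003 -0.449 0.006 -1;0.559 -0.367 0.653 -0.003 -0.449 0.006 -1;0.559 -0.367 0.653 -0.003 -0.449 0.006 -1;0.559 -0.367 0.653 -0.003 -0.449 0.006 -1;0.559 -0.367 0.653 -0.003 -0.449 0.006 -1"

```text
clock: 34.63
eef_pos: [422.4, 281.9, 106.3]
tool_rot: [3.137, 0.696, 1.476]
force: [0.1, -0.5, 0.7]
width: 85.2
gripper_force: 0.0
```

Run:
```python
from sil import *
top()
print(read_state()['qpos'].round(2))
t,g,p=pick(412.5,187.2,84.8,-40)
chain((t.round(1),g))
```

```text
top silver (400.5, -194.3, 97.3, 29.7, 82.0)
top silver (415.3, 187.1, 99.3, 30.0, 85.0)
top silver (702.8, 5.5, 26.9, 26.1, -1.7)
[-1.29  1.07  0.76  1.63 -0.18  1.16 -0.65]
now [422.2 282.3 106.4] [3.137 0.696 1.476] 34.6833
[414.8 212.1  19.8] [ 0.004 -0.004  0.372  0.001 -0.002 -0.002]
```

move_arm --rows "0.004 -0.004 0.12 0 0 0 -1;0.004 -0.004 0.24 0 0 0 -1;0.004 -0.004 0.33 0 0 0 -1;0.004 -0.004 0.372 0 0 0 -1;0.004 -0.004 0.372 0 0 0 -1;0.004 -0.004 0.372 0 0 0 -1;0.004 -0.004 0.372 0 0 0 -1"

```text
clock: 35.27
eef_pos: [414.7, 214.6, 19.6]
tool_rot: [3.137, 0.694, 1.48]
force: [-0.1, 0.7, 0.5]
width: 85.3
gripper_force: 0.0
```

move_arm --rows "0 0 0 0 0 0 1;0 0 0 0 0 0 1;0 0 0 0 0 0 1;0 0 0 0 0 0 1;0 0 0 0 0 0 1;0 0 0 0 0 0 1;0 0 0 0 0 0 1"

```text
clock: 35.85
eef_pos: [413.8, 214.1, 18.8]
tool_rot: [3.139, 0.697, 1.482]
force: [0.1, 1.9, 5.2]
width: 25.0
gripper_force: 59.3
```

Run:
```python
from sil import *
from ik import ik
print(read_state()['qpos'].round(2))
a=D(82.4,50);g=D(84.8,-40)
q=read_state()['qpos']
for nm,x,gg in(('mid',(470,120,260),D(84,5)),('plc',(526.5,20,220),a),('dn',(526.5,20,89),a)):
    e=ik(np.array(x),gg,q);q=e[2];print(nm,e[0].round(1),q.round(2))
chain(((415,212,180),g),((470,120,260),D(84,5)),((526.5,20,220),a),((526.5,20,130),a))
```

```text
[-1.24  1.16  0.71  1.78 -0.23  0.9  -0.61]
mid 0.0 [-0.13  0.38 -0.15  1.96 -0.04  0.78 -0.35]
plc 0.0 [ 0.57  0.73 -0.21  1.92 -0.83  1.02  0.89]
dn 0.0 [ 0.51  0.95 -0.12  1.93 -0.97  0.9   1.16]
now [413.8 214.1  18.8] [3.139 0.697 1.482] 35.85
(415, 212, 180) [-0.35   0.006 -0.408  0.003 -0.001  0.001]
(470, 120, 260) [-0.393  0.21  -0.019  0.003  0.5    0.009]
(526.5, 20, 220) [-0.322  0.222  0.106 -0.008  0.5    0.016]
(526.5, 20, 130) [-0.23  -0.     0.193  0.     0.     0.   ]
```

move_arm --rows "-0.12 0 -0.14 0 0 0 1;-0.24 0 -0.28 0 0 0 1;-0.35 0 -0.408 0 0 0 1;-0.35 0 -0.408 0 0 0 1;-0.35 0 -0.408 0 0 0 1;-0.35 0 -0.408 0 0 0 1;-0.35 0 -0.408 0 0 0 1;-0.35 0 -0.408 0 0 0 1"

```text
clock: 36.52
eef_pos: [412.0, 211.8, 178.1]
tool_rot: [-3.141, 0.698, 1.484]
force: [-0.7, 0.0, -1.5]
width: 25.2
gripper_force: 59.3
```

move_arm --rows "-0.06 0.03 0 0 0.07 0 1;-0.12 0.06 0 0 0.14 0 1;-0.18 0.09 0 0 0.21 0 1;-0.24 0.12 0 0 0.28 0 1;-0.3 0.15 0 0 0.35 0 1;-0.35 0.18 -0.01 0 0.42 0 1;-0.393 0.21 -0.019 0 0.5 0.009 1;-0.393 0.21 -0.019 0 0.5 0.009 1;-0.393 0.21 -0.019 0 0.5 0.009 1;-0.393 0.21 -0.019 0 0.5 0.009 1"

```text
clock: 37.35
eef_pos: [467.0, 119.6, 258.5]
tool_rot: [3.139, -0.087, 1.469]
force: [-0.2, -0.1, -1.2]
width: 24.7
gripper_force: 59.1
```

move_arm --rows "-0.04 0.03 0.02 0 0.07 0 1;-0.08 0.06 0.03 0 0.14 0 1;-0.12 0.09 0.05 0 0.21 0 1;-0.17 0.12 0.06 0 0.28 0 1;-0.22 0.15 0.08 0 0.35 0 1;-0.27 0.18 0.1 -0.008 0.42 0 1;-0.322 0.222 0.106 -0.008 0.5 0.016 1;-0.322 0.222 0.106 -0.008 0.5 0.016 1;-0.322 0.222 0.106 -0.008 0.5 0.016 1;-0.322 0.222 0.106 -0.008 0.5 0.016 1;-0.322 0.222 0.106 -0.008 0.5 0.016 1"

```text
clock: 38.27
eef_pos: [524.5, 23.7, 219.7]
tool_rot: [3.136, -0.874, 1.453]
force: [0.7, 0.4, -1.5]
width: 24.8
gripper_force: 59.3
```

Run:
```python
from sil import *
print(read_state()['qpos'].round(2))
a=D(82.4,50)
chain(((526.4,19.5,134),a),((526.4,19.5,110),a),((526.4,19.5,92),a))
```

```text
[ 0.26  0.7   0.2   1.94 -1.06  1.2   1.09]
now [524.5  23.7 219.7] [ 3.136 -0.874  1.453] 38.2667
(526.4, 19.5, 134) [-0.228  0.007  0.173 -0.004 -0.001  0.006]
(526.4, 19.5, 110) [-0.061 -0.     0.051  0.     0.     0.   ]
(526.4, 19.5, 92) [-0.046 -0.     0.039  0.     0.     0.   ]
```

move_arm --rows "-0.08 0 0.06 0 0 0.006 1;-0.15 0 0.12 0 0 0.006 1;-0.21 0.007 0.16 -0.004 0 0.006 1;-0.228 0.007 0.173 -0.004 0 0.006 1;-0.228 0.007 0.173 -0.004 0 0.006 1;-0.228 0.007 0.173 -0.004 0 0.006 1;-0.228 0.007 0.173 -0.004 0 0.006 1"

```text
clock: 38.85
eef_pos: [527.6, 16.8, 135.7]
tool_rot: [3.135, -0.874, 1.439]
force: [1.0, -0.3, -1.6]
width: 24.8
gripper_force: 59.2
```

Run:
```python
from sil import *
print(read_state()['qpos'].round(2))
d=cam('side')
a=D(82.4,50)
chain(((526.4,19.5,110),a),((526.4,19.5,92),a))
cv2.imwrite('pics/s8.png',cv2.resize(d['img'][130:250,220:380,::-1],(640,480),interpolation=cv2.INTER_CUBIC))
```

```text
[ 0.38  0.84  0.03  1.96 -1.09  1.02  1.19]
now [527.7  16.5 135.7] [ 3.135 -0.874  1.438] 38.9
(526.4, 19.5, 110) [-0.06  -0.006  0.062  0.004 -0.001  0.   ]
(526.4, 19.5, 92) [-0.046 -0.     0.039  0.     0.     0.   ]
```

View pics/s8.png

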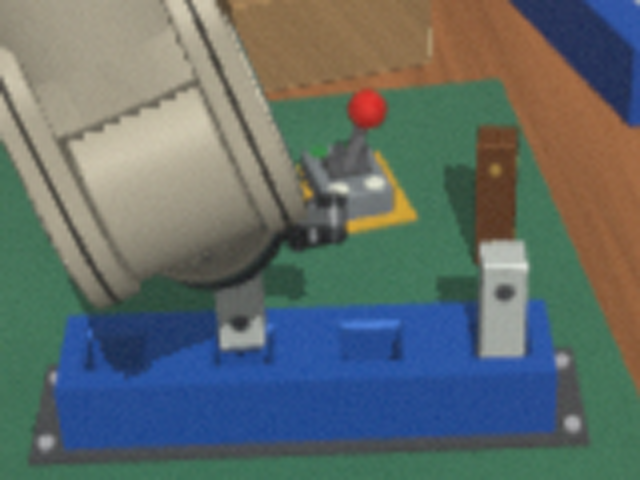

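Bar bottom (218–268, 348) is centred on slot 2 (213–272). Inserting.

move_arm --rows "-0.015 -0.003 0.016 0 0 0 1;-0.03 -0.006 0.032 0 0 0 1;-0.045 -0.006 0.046 0 0 0 1;-0.06 -0.006 0.06 0 0 0 1;-0.06 -0.006 0.06 0 0 0 1;-0.06 -0.006 0.06 0 0 0 1"

```text
clock: 39.4
eef_pos: [525.4, 18.2, 108.3]
tool_rot: [3.14, -0.875, 1.432]
force: [-0.4, -0.3, -2.2]
width: 24.9
gripper_force: 59.4
```

move_arm --rows "-0.012 0 0.01 0 0 0 1;-0.024 0 0.02 0 0 0 1;-0.034 0 0.029 0 0 0 1;-0.04 0 0.034 0 0 0 1;-0.04 0 0.034 0 0 0 1"

```text
clock: 39.82
eef_pos: [525.5, 18.4, 92.5]
tool_rot: [3.14, -0.874, 1.433]
force: [-0.1, -0.6, -2.1]
width: 25.1
gripper_force: 59.3
```

move_arm --rows "-0.004 0 0.003 0 0 0 1;-0.007 0 0.006 0 0 0 1;-0.01 0 0.009 0 0 0 1;-0.01 0 0.009 0 0 0 1"

```text
clock: 40.15
eef_pos: [525.9, 18.5, 90.8]
tool_rot: [3.137, -0.877, 1.435]
force: [-2.0, -3.9, 8.9]
width: 24.8
gripper_force: 60.3
```

move_arm --rows "0 0 0 0 0 0 -1;0 0 0 0 0 0 -1;0 0 0 0 0 0 -1;0 0 0 0 0 0 -1;0 0 0 0 0 0 -1;0 0 -0.13 0 0 0 -1;0 0 -0.26 0 0 0 -1;0 0 -0.4 0 0 0 -1;0 0 -0.5 0 0 0 -1;0 0 -0.5 0 0 0 -1"

```text
clock: 40.98
eef_pos: [510.9, -102.5, 187.5]
tool_rot: [3.129, -0.866, 1.434]
force: [0.5, -0.5, -0.9]
width: 85.8
gripper_force: 0.0
```

Run:
```python
from sil import *
print(read_state()['qpos'].round(2))
d=top()
w=cam('wrist');cv2.imwrite('pics/w9.png',w['img'][:,:,::-1])
H=hsv(w);h,s,v=H[...,0],H[...,1],H[...,2]
for c in blobs((s<45)&(v>165),700,9000): print('w',rect(w,c,26),c.reshape(-1,2).mean(0))
t,g,p=pick(397.3,-195.3,82,45);print(t)
chain(((t+[0,0,150]).round(1),g),(t.round(1),g))
```

```text
[ 0.57  0.78  0.05  1.82 -0.86  1.19  1.08]
top silver (400.3, -194.3, 97.3, 30.0, 82.0)
top silver (540.9, 27.4, 28.8, 28.6, -1.6)
top silver (702.8, 5.5, 26.9, 26.1, -1.7)
w (362.9, -1.6, 47.8, 44.0, 40.7) [149.21935484 264.33548387]
w (730.6, 36.3, 116.4, 46.3, 54.0) [501.10752688 185.51075269]
w (535.6, 87.6, 46.4, 36.3, 82.0) [321.45081967 168.22131148]
w (824.4, 136.2, 148.1, 36.5, 76.9) [542.45486111 123.32291667]
w (1018.5, 291.6, 426.0, 132.8, 52.0) [610.1011236   54.68539326]
[ 393.82067248 -220.05670172   19.67766953]
now [509.9 -96.4 185.7] [ 3.136 -0.873  1.434] 41.0833
[ 393.8 -220.1  169.7] [-0.337 -0.325 -0.321  0.002 -0.056  0.001]
[ 393.8 -220.1   19.7] [-0.354 -0.     0.354  0.     0.     0.   ]
```

move_arm --rows "-0.337 -0.325 -0.321 0.002 -0.056 0 -1;-0.337 -0.325 -0.321 0.002 -0.056 0 -1;-0.337 -0.325 -0.321 0.002 -0.056 0 -1;-0.337 -0.325 -0.321 0.002 -0.056 0 -1;-0.337 -0.325 -0.321 0.002 -0.056 0 -1;-0.337 -0.325 -0.321 0.002 -0.056 0 -1;-0.337 -0.325 -0.321 0.002 -0.056 0 -1;-0.337 -0.325 -0.321 0.002 -0.056 0 -1"

```text
clock: 41.75
eef_pos: [394.9, -216.7, 169.3]
tool_rot: [-3.142, -0.789, 1.437]
force: [-0.4, -0.0, -0.5]
width: 85.1
gripper_force: 0.0
```

Run:
```python
from sil import *
print(read_state()['qpos'].round(2))
w=cam('wrist');H=hsv(w);h,s,v=H[...,0],H[...,1],H[...,2]
for c in blobs((s<45)&(v>165),700,9000): print('w',rect(w,c,26),c.reshape(-1,2).mean(0))
t,g,p=pick(397.3,-195.3,82,45)
chain(((t+[0,0,60]).round(1),g),(t.round(1),g))
```

```text
[ 0.76  0.78  0.14  1.85 -0.69  1.23  1.23]
w (397.3, -196.9, 96.0, 26.0, 82.1) [322.58783784 309.91216216]
w (98.2, -14.7, 201.7, 39.8, -88.2) [ 18.68926554 172.22033898]
w (567.7, 96.0, 147.2, 40.8, 69.1) [422.97326203  52.40641711]
w (782.7, 90.8, 233.0, 61.3, 54.5) [575.89516129  42.12096774]
now [ 394.9 -216.8  169.4] [ 3.141 -0.788  1.438] 41.8
[ 393.8 -220.1   79.7] [-0.22  -0.002  0.203 -0.003 -0.002  0.003]
[ 393.8 -220.1   19.7] [-0.141 -0.     0.141  0.     0.     0.   ]
```

move_arm --rows "-0.08 0 0.07 0 0 0 -1;-0.16 0 0.15 0 0 0 -1;-0.24 0 0.22 0 0 0.003 -1;-0.3 0 0.28 0 0 0.003 -1;-0.34 -0.002 0.325 0 0 0.003 -1;-0.361 -0.002 0.344 0 0 0.003 -1;-0.361 -0.002 0.344 0 0 0.003 -1;-0.361 -0.002 0.344 0 0 0.003 -1"

```text
clock: 42.47
eef_pos: [393.4, -221.9, 20.3]
tool_rot: [-3.137, -0.787, 1.429]
force: [1.1, 0.7, 0.2]
width: 85.5
gripper_force: 0.0
```

move_arm --rows "0 0 0 0 0 0 1;0 0 0 0 0 0 1;0 0 0 0 0 0 1;0 0 0 0 0 0 1;0 0 0 0 0 0 1;0 0 0 0 0 0 1;0 0 0 0 0 0 1"

```text
clock: 43.05
eef_pos: [393.1, -222.9, 20.6]
tool_rot: [-3.138, -0.786, 1.428]
force: [0.2, -2.4, 5.2]
width: 24.5
gripper_force: 59.6
```

Run:
```python
from sil import *
print(read_state()['qpos'].round(2))
a=D(82.4,-45);g=D(82,45)
chain(((394,-220,190),g),((480,-90,260),D(82.2,0)),((603,21,240),a),((603,21,134),a))
```

```text
[ 0.79  1.03  0.1   1.84 -0.77  1.03  1.39]
now [ 393.1 -222.9   20.6] [-3.138 -0.786  1.428] 43.05
(394, -220, 190) [ 0.407  0.    -0.392 -0.001 -0.001 -0.002]
(480, -90, 260) [ 0.497  0.224  0.167  0.001 -0.5   -0.002]
(603, 21, 240) [ 0.422  0.356  0.067 -0.001 -0.5   -0.002]
(603, 21, 134) [ 0.25 -0.    0.25  0.    0.    0.  ]
```

move_arm --rows "0.13 0 -0.13 0 0 0 1;0.26 0 -0.26 0 0 0 1;0.407 0 -0.392 0 0 0 1;0.407 0 -0.392 0 0 0 1;0.407 0 -0.392 0 0 0 1;0.407 0 -0.392 0 0 0 1;0.407 0 -0.392 0 0 0 1;0.407 0 -0.392 0 0 0 1"

```text
clock: 43.72
eef_pos: [393.1, -219.3, 187.8]
tool_rot: [-3.133, -0.787, 1.425]
force: [0.1, 0.9, -3.1]
width: 24.5
gripper_force: 59.7
```

move_arm --rows "0.07 0.03 0.03 0 -0.07 0 1;0.14 0.06 0.06 0 -0.14 0 1;0.21 0.09 0.08 0 -0.21 0 1;0.28 0.12 0.1 0 -0.28 0 1;0.36 0.16 0.13 0 -0.35 0 1;0.43 0.2 0.15 0 -0.42 0 1;0.497 0.224 0.167 0 -0.5 0 1;0.497 0.224 0.167 0 -0.5 0 1;0.497 0.224 0.167 0 -0.5 0 1;0.497 0.224 0.167 0 -0.5 0 1"

```text
clock: 44.55
eef_pos: [479.2, -88.2, 257.5]
tool_rot: [-3.134, -0.0, 1.434]
force: [-0.5, -1.2, -2.7]
width: 25.0
gripper_force: 59.6
```

move_arm --rows "0.06 0.05 0.01 0 -0.07 0 1;0.12 0.1 0.02 0 -0.14 0 1;0.18 0.15 0.03 0 -0.21 0 1;0.24 0.2 0.04 0 -0.28 0 1;0.3 0.25 0.05 0 -0.35 0 1;0.36 0.3 0.06 0 -0.42 0 1;0.422 0.356 0.067 0 -0.5 0 1;0.422 0.356 0.067 0 -0.5 0 1;0.422 0.356 0.067 0 -0.5 0 1;0.422 0.356 0.067 0 -0.5 0 1;0.422 0.356 0.067 0 -0.5 0 1"

```text
clock: 45.47
eef_pos: [602.9, 16.9, 239.5]
tool_rot: [-3.136, 0.785, 1.428]
force: [0.2, -0.4, -1.4]
width: 24.9
gripper_force: 59.7
```

Run:
```python
from sil import *
print(read_state()['qpos'].round(2))
a=D(82.4,-45)
chain(((603.4,21.5,136),a),((603.4,21.5,110),a))
```

```text
[-0.79  0.91  0.72  1.51  0.19  1.18 -0.45]
now [602.9  16.9 239.5] [-3.136  0.785  1.428] 45.4667
(603.4, 21.5, 136) [ 0.255  0.001  0.233 -0.008 -0.    -0.005]
(603.4, 21.5, 110) [ 0.061 -0.     0.061  0.     0.     0.   ]
```

move_arm --rows "0.08 0 0.07 0 0 0 1;0.16 0 0.14 -0.008 0 -0.005 1;0.22 0 0.2 -0.008 0 -0.005 1;0.255 0 0.233 -0.008 0 -0.005 1;0.255 0 0.233 -0.008 0 -0.005 1;0.255 0 0.233 -0.008 0 -0.005 1;0.255 0 0.233 -0.008 0 -0.005 1"

```text
clock: 46.05
eef_pos: [605.0, 24.4, 137.9]
tool_rot: [3.137, 0.784, 1.441]
force: [0.4, 0.3, -2.2]
width: 24.7
gripper_force: 59.8
```

Run:
```python
from sil import *
d=cam('side')
a=D(82.4,-45)
chain(((603.4,21.5,110),a),((603.4,21.5,93),a))
cv2.imwrite('pics/s10.png',cv2.resize(d['img'][130:250,220:380,::-1],(640,480),interpolation=cv2.INTER_CUBIC))
```

```text
now [605.1  24.8 137.8] [3.137 0.784 1.441] 46.1
(603.4, 21.5, 110) [ 0.057 -0.004  0.074  0.004 -0.001  0.001]
(603.4, 21.5, 93) [ 0.04 -0.    0.04  0.    0.    0.  ]
```

View pics/s10.png

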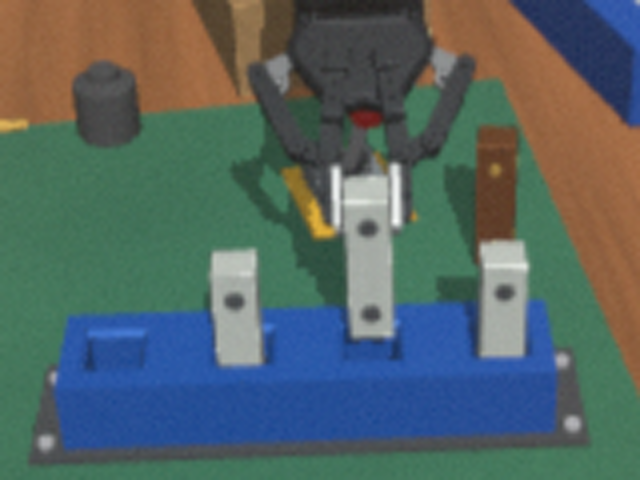

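Run:
```python
from sil import *
d=cam('side');w=cam('wrist')
print(w['E'][:3,3].round(0),(proj(d,w['E'][:3,3])-[220,130])*4, (proj(d,(630.5,190,105))-[220,130])*4)
s=read_state();T=Rt(s)
for q in((38,0,-59),(43,0,-59),(38,0,-130),(38,0,-160)): 
    P=s['eef_pos']+T.apply(q);print(q,P.round(0),(proj(d,P)-[220,130])*4)
cv2.imwrite('pics/w11.png',w['img'][:,:,::-1])
```

```text
[622. 165. 178.] [[355.44427935  26.60182339]] [[365.77019083 106.91388678]]
(38, 0, -59) [613.  93. 152.] [[360.39215998 123.1086077 ]]
(43, 0, -59) [614.  97. 149.] [[360.40956904 125.10146227]]
(38, 0, -130) [620. 143. 202.] [[355.72069637   7.66939728]]
(38, 0, -160) [622. 164. 224.] [[353.77238811 -40.44005723]]
```

View pics/w11.png

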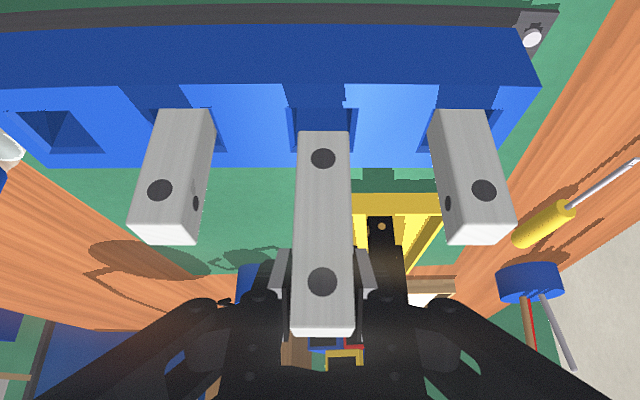

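Both cameras show the bar upright over slot 3 (side 345–392, bottom 335; slot 345–398), slots 2 and 4 filled. Inserting.

move_arm --rows "0.014 -0.002 0.02 0.002 0 0 1;0.028 -0.004 0.038 0.004 0 0 1;0.042 -0.004 0.056 0.004 0 0 1;0.057 -0.004 0.073 0.004 0 0 1;0.057 -0.004 0.073 0.004 0 0 1;0.057 -0.004 0.073 0.004 0 0 1"

```text
clock: 46.7
eef_pos: [601.9, 22.2, 107.0]
tool_rot: [-3.133, 0.786, 1.446]
force: [0.9, 0.4, -1.6]
width: 24.9
gripper_force: 59.8
```

move_arm --rows "0.012 0 0.012 0 0 0 1;0.024 0 0.024 0 0 0 1;0.03 0 0.03 0 0 0 1;0.034 0 0.034 0 0 0 1;0.034 0 0.034 0 0 0 1"

```text
clock: 47.12
eef_pos: [602.1, 22.4, 93.0]
tool_rot: [-3.134, 0.785, 1.446]
force: [0.4, -1.4, -2.6]
width: 24.8
gripper_force: 59.9
```

move_arm --rows "0.004 0 0.004 0 0 0 1;0.008 0 0.008 0 0 0 1;0.01 0 0.01 0 0 0 1;0.01 0 0.01 0 0 0 1"

```text
clock: 47.45
eef_pos: [602.4, 22.2, 92.6]
tool_rot: [-3.136, 0.788, 1.444]
force: [-4.1, 5.4, 14.5]
width: 25.3
gripper_force: 62.0
```

move_arm --rows "-0.002 0 -0.002 0 0 0 -0.3;-0.002 0 -0.002 0 0 0 -0.3;-0.002 0 -0.002 0 0 0 -0.3;-0.002 0 -0.002 0 0 0 -0.3;-0.002 0 -0.002 0 0 0 -0.3;0 0 -0.13 0 0 0 -0.3;0 0 -0.26 0 0 0 -0.3;0 0 -0.4 0 0 0 -0.3;0 0 -0.5 0 0 0 -0.3;0 0 -0.5 0 0 0 -0.3"

```text
clock: 48.28
eef_pos: [619.7, 133.7, 198.7]
tool_rot: [3.138, 0.778, 1.446]
force: [0.0, 0.6, 0.4]
width: 55.5
gripper_force: 0.0
```

Run:
```python
from sil import *
print(read_state()['qpos'].round(2))
g=D(98,0)
chain(((630,150,260),g),((635,158,200),g),((635,158,104),g),((616.9,283,104),g))
d=cam('side');t=top()
cv2.imwrite('pics/s12.png',cv2.resize(d['img'][120:400,180:420,::-1],(514,600)))
H=hsv(t);h,s,v=H[...,0],H[...,1],H[...,2]
for c in blobs(((h<6)|(h>174))&(s>150)&(v>100),10,300): print('red',rect(t,c,105))
```

```text
[-0.87  1.02  0.67  1.33  0.12  1.31 -0.53]
now [619.7 133.7 198.7] [3.138 0.778 1.446] 48.2833
(630, 150, 260) [-0.102  0.028 -0.186 -0.063  0.492 -0.159]
(635, 158, 200) [0.024 0.02  0.2   0.    0.    0.   ]
(635, 158, 104) [ 0.   -0.    0.32  0.    0.    0.  ]
(616.9, 283, 104) [ 0.421 -0.002 -0.     0.     0.     0.   ]
top silver (539.3, 27.5, 28.7, 25.6, 88.4)
top silver (618.4, 15.9, 29.5, 29.0, -1.6)
top silver (702.8, 5.5, 26.9, 26.1, -1.7)
red (614.0, -861.3, 87.4, 25.5, -68.4)
red (612.9, -796.4, 47.1, 44.4, -71.2)
red (908.7, -496.3, 56.7, 5.4, -57.6)
```

View pics/s12.png

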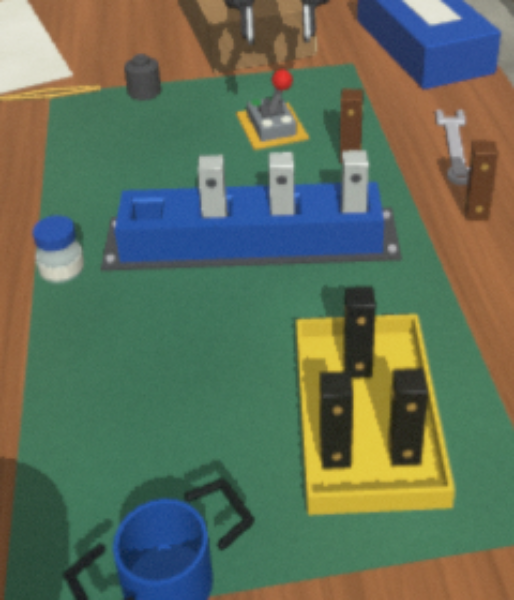

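All three silver bars stand home in slots 2–4, and the three black bars stand in the tray. The lever is still off. Now to throw it back on.

move_arm --rows "-0.102 0.028 -0.186 -0.063 0.492 -0.159 1;-0.102 0.028 -0.186 -0.063 0.492 -0.159 1;-0.102 0.028 -0.186 -0.063 0.492 -0.159 1;-0.102 0.028 -0.186 -0.063 0.492 -0.159 1;-0.102 0.028 -0.186 -0.063 0.492 -0.159 1;-0.102 0.028 -0.186 -0.063 0.492 -0.159 1;-0.102 0.028 -0.186 -0.063 0.492 -0.159 1;-0.102 0.028 -0.186 -0.063 0.492 -0.159 1;-0.102 0.028 -0.186 -0.063 0.492 -0.159 1;-0.102 0.028 -0.186 -0.063 0.492 -0.159 1"

```text
clock: 49.22
eef_pos: [626.5, 144.5, 254.8]
tool_rot: [-3.129, 0.006, 1.703]
force: [0.2, 0.9, -0.1]
width: 0.1
gripper_force: 0.0
```

Run:
```python
from sil import *
g=D(98,0)
top()
chain(((635,157,104),g))
```

```text
top silver (539.3, 27.4, 28.6, 25.6, 88.4)
top silver (619.0, 15.7, 31.7, 27.0, 76.9)
now [626.6 145.5 254.8] [-3.13   0.006  1.704] 49.2667
(635, 157, 104) [ 0.037  0.039  0.502 -0.008  0.004 -0.004]
```

move_arm --rows "0.035 0.039 0.1 -0.008 0.004 0 1;0.035 0.039 0.2 -0.008 0.004 0 1;0.035 0.039 0.3 -0.008 0.004 0 1;0.035 0.039 0.4 -0.008 0.004 0 1;0.035 0.039 0.502 -0.008 0.004 0 1;0.035 0.039 0.502 -0.008 0.004 0 1;0.035 0.039 0.502 -0.008 0.004 0 1"

```text
clock: 49.85
eef_pos: [634.5, 156.4, 103.4]
tool_rot: [-3.14, 0.0, 1.705]
force: [1.0, 0.0, 1.1]
width: -0.2
gripper_force: 0.0
```

move_arm --rows "0.05 0 0 0 0 0 1;0.1 0 0 0 0 0 1;0.15 0 0 0 0 0 1;0.2 0 0 0 0 0 1;0.25 0 0 0 0 0 1;0.3 0 0 0 0 0 1;0.35 0 0 0 0 0 1;0.38 0 0 0 0 0 1;0.41 0 0 0 0 0 1;0.425 0 0 0 0 0 1;0.425 0 0 0 0 0 1"

```text
clock: 50.77
eef_pos: [619.6, 278.6, 105.4]
tool_rot: [3.14, 0.004, 1.702]
force: [-0.6, -4.6, 1.0]
width: -0.0
gripper_force: 2.2
```

move_arm --rows "0.01 0 0 0 0 0 1;0.018 0 0 0 0 0 1;0.018 0 0 0 0 0 1"

```text
clock: 51.02
eef_pos: [619.5, 279.0, 105.4]
tool_rot: [3.141, 0.009, 1.699]
force: [-0.5, -11.6, 2.4]
width: -0.0
gripper_force: 5.8
```

move_arm --rows "-0.06 0 0 0 0 0 1;-0.06 0 0 0 0 0 1;-0.06 0 -0.4 0 0 0 1;-0.06 0 -0.8 0 0 0 1;-0.06 0 -0.8 0 0 0 1;-0.06 0 -0.8 0 0 0 1;-0.06 0 -0.8 0 0 0 1;-0.06 0 -0.8 0 0 0 1;-0.06 0 -0.8 0 0 0 1;-0.06 0 -0.8 0 0 0 1"

```text
clock: 51.85
eef_pos: [621.2, 269.7, 348.2]
tool_rot: [3.134, -0.003, 1.703]
force: [0.4, 0.1, -0.9]
width: 0.1
gripper_force: 0.0
```

Run:
```python
from sil import *
t=top();d=cam('side')
for c,z in((t,105),(d,105)):
    H=hsv(c);h,s,v=H[...,0],H[...,1],H[...,2]
    for b in blobs(((h<6)|(h>174))&(s>150)&(v>100),10,300): print(rect(c,b,z),b.reshape(-1,2).mean(0).round(1))
cv2.imwrite('pics/s13.png',cv2.resize(d['img'][100:400,180:420,::-1],(480,600)))
```

```text
top silver (539.3, 27.4, 28.6, 25.6, 88.4)
top silver (619.0, 15.7, 31.7, 27.0, 76.9)
top silver (628.8, 222.5, 48.5, 25.4, 22.4)
(614.4, 302.5, 20.2, 19.1, 44.3) [217.1 206.4]
(607.8, -852.3, 66.7, 18.6, -66.6) [592.8 199.3]
(626.8, -792.6, 45.9, 17.3, -75.1) [573.5 191.4]
(908.7, -496.3, 56.7, 5.4, -57.6) [469.  109.1]
(901.1, -488.7, 83.8, 9.4, 21.6) [572.  376.4]
(614.3, 304.4, 47.5, 19.9, 82.8) [299.5 137.1]
```

View pics/s13.png

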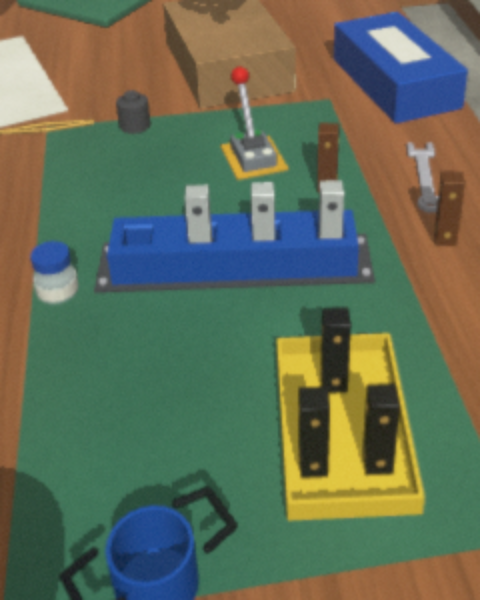

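The lever leans back to the green side: the ball is at side pixel (299.5,137), the same as at the start. All the bars are in place, the weight is untouched and the arm is clear, so I'm handing in.

```bash
python3 -c "
from cell import *
print(finish_job())"
```

```text
the job is handed in; nothing more can be done
None
```

The job is handed in at about 52 s: the three silver bars stand home in slots 2–4, the three black bars stand upright in the tray, the lever is fully back on and the steel weight was not touched; the judge's verdict was not shown.

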